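# Fit the brush spring of a welding turntable

## Robot

A 6-joint arm with a two-finger parallel gripper is mounted at the origin on the work surface. World frame = base frame: x ahead of the robot, y to its left, z up, the work surface at z = 0. Lengths are in m, angles in degrees, forces in N, time in s.
With the tool pointing down it reaches from about 0.375 to 0.9 m from the base axis. Payload 3.1 kg.
Tool frame: the origin (TCP) lies at the very end of the fingers, on their centre line; the grasp point (between the pads) lies 19 mm behind it (bot.hold_point_z is the z of the grasp point in the tool frame, in m); z points along the fingers, y is the direction in which the jaws open and shut (so a half turn about z gives the same grasp; the last joint's range is limited). The gripper opens to 87 mm and grips with 3 to 60 N. Pads are 19 mm wide; open, the fingers measure 117 mm over their backs; the gripper's body (75 mm by 190 mm) begins 51 mm behind the grasp point.
Start: joints at [-86.545, 30.224, 82.088, -0, 67.689, -10.227], TCP at [0.148, -0.607, 0.223] pointing down, gripper open.
Joint ranges: [-176.69, 176.69], [-43.24, 126.21], [12.49, 139.97], [-82, 262], [0, 151.66], [-163.58, 163.58]. Speed limits (degrees/s): [159.86, 159.86, 180, 180, 180, 180].

## Interface

Orientations are given as a 3x3 rotation matrix whose columns are the frame's x, y, z axes.
In Python, from rig import bot gives the robot as it stands.
- The arm moves only by the tool servo_tool, never from a script. Its argument "increments" is a list of rows, each a list of 3 entries, a list of its own where there are three numbers: the closure, from 0 (fully open) to 1 (shut), then the shift along the tool's x, y, z in mm, then the turn about the tool's z in degrees. In form: [[claw, [x, y, z], turn], ...]. A call has 1 to 5 rows; each row shifts and turns the commanded pose from where the row before left it, along the tool's axes as they then stand; what a row does not reach is not made up. A row lasts 1/8 s, in which the tool goes at most 62.5 mm and 10.7 degrees, less where a joint would pass 70% of its speed; a pose out of reach is approached as far as the arm can. A call with a gripper value outside its range is refused whole. The fingers move at their own pace and stop on an object; the grip force is fixed at half the most. Time passes only in rows, so rows that do not move let the fingers close. It gives the time, the measured TCP pose, the force and the opening at its end, in the units of the state.
- bot.read_state(): the state, without advancing time (a new reading comes with each control period).
- bot.capture(name): name is "scene" or "side" or "wrist"; returns (picture, depth): 480x640x3 uint8, blue, green, red; 480x640 float32, m along the optical axis (not along the pixel's ray), 0 where there is no reading.
- bot.camera_info(name): a dict with "K" (3x3 intrinsics, pixels), "R" (3x3) and "t" (3): a world point X has camera coordinates R X + t; the wrist camera has in their place "mount" (4x4, takes a point from camera to tool coordinates, whose origin is the TCP and whose axes are the flange's). Camera axes: x right, y down, z forward; pixel columns grow to the right and rows downward; lengths in m; the calibration is good to about 2 mm. A picture is of the moment at which its call begins: read the wrist's pose just before it. camera_info takes no time and is no camera call.
- bot.hand_in(): hands the job in, once; it reports no verdict.
Trained networks look in the newest picture that a camera, given by its name, has taken for a name from the list of things; names that differ only in an ending like _2 or _b are one class to them, and where a whole thing is asked for, a point or a joint stands for the part that bears it (a point fixed in the world has none). Each returns a list of dicts, best first, with "p" (0 to 1); they miss things now and then, are a little off and sometimes report something else, mostly with a low value. They report only what shows in the picture. A call takes as long as a camera call. They do not tell look-alikes from the thing itself.
- bot.find_in(camera, thing): "bbox" ([left, top, right, bottom] in pixels, round what is visible of it).
- bot.trace(camera, thing): "region" (480x640 bool, what is visible of it) and "bbox" ([left, top, right, bottom] in pixels, round what is visible of it).
The state is a dict: "time_s": time; "joint_positions": joint angles; "qvel": joint speeds; "tau": joint torques, N m; "position": TCP position; "tcp_rot": TCP orientation; "force": force on the tool from outside, world axes, zero at the start; "moment": the same for the moment, N m; "opening": opening from 0.0 (shut) to 1.0 (fully open).
Only numpy, scipy, OpenCV 4.12 (cv2) and the standard library are available. Lean on these libraries where they do the work, as an engineer would, in place of code of your own. Each camera call takes 0.05 s, during which the arm holds its last target.

## Task

Fit the tension spring to the welding turntable: take it from the V-block and first feel its hook gently down through the hole in the brush arm's draw bar, then stretch it, slip its eye over the post and ease it into the groove under the post's head, leaving the spring to hold the copper brush against the table rim. Do not press the hook hard on the bar, overstretch or force the spring, lean on the machine with the gripper, or disturb the other things on the bench.

Things in the scene. Friction and masses are not known exactly. Their poses are not given: they have to be found in the camera images.
- turntable: Bench-top welding turntable, fixed: orange housing, round steel table (200 mm across, top 112 mm high, axis at x 195, y 150 mm) with a red pipe coupon (89 mm across, top at 174 mm), and an orange deck 55 mm high with the brush gear. Origin on the bench; x runs along the spring's working line from the post (x -70, y 0 mm) to the draw bar's nominal hole (x 70, y 0 when the arm is home); z up
- post (a point): Steel spring post on the deck; the point is on its axis at mid-groove, 106.5 mm above the bench. Neck in the groove 7 mm in diameter, from 3.5 mm below to 4.5 mm above the point; over it a bevelled head 10.4 mm in diameter with its top 8 mm above the point; under it a 15 mm shank that the eye cannot pass
- bar_mark (a point): Nominal place of the draw bar's hole, on the bar's top face, 105 mm above the bench; y along the bar to the pivot, x across, z up. Bar 18 wide, 5 mm thick, clamped in a sleeve, set in or out by hand: the real hole, 6.5 mm in diameter, on the bar's middle line, lies up to 15 mm from here either way along y, unmeasured: see it or feel for it. Bar is plain for 30 mm inward, 16 mm outward of it
- pivot (a point): Upright pivot of the brush arm at the height of the draw bar's top, 95 mm in y from bar_mark; a 26 mm hub, then towards the bar a clamp sleeve 28 mm wide ending 42 mm from the pivot, with a thumb screw on top, 14 mm above the bar
- brush_arm (a joint): Swing of the brush arm (copper brush at one end, draw bar at the other): 0 rad = brush on the table rim, a stop; grows to 0.42 as the brush swings off, which carries the bar's hole away from the post. It stays where it is left; about 1.3 N sideways at the hole moves it, so the spring draws it home before it stretches
- spring: Tension spring, 0.1 kg, lying level in the V-block, hook leg down. Origin at the hook's bend on the centre line; x towards the eye, z away from the leg. Relaxed: wire to x 18 mm, coil 16 mm across to 70, brass plug to 102, eye centre at 114. Stretches above 2.4 N, 1 mm per further 0.32 N; spoilt beyond 36 mm. Bends up or down in mid-coil, near 1 mm per N at the hook. Fitted: 20 mm stretch
- hook_tip (a point): Lower end of the hook leg: centre of the round end of the 3 mm wire, 13 mm below the spring's centre line, 1.5 mm from the bend towards the eye; the wire ends 1.5 mm below it. Pressed or pushed with over 8 N on the bar, the hook bends out of true. Fitted, the wire beside the bend lies on top of the draw bar, 1.5 mm under the centre line, with the leg through the hole
- spring_grip (a point): Middle of the spring's brass plug, the place to grip: 14 mm square with upright sides, 32 mm long; 28 mm from the eye's centre and, relaxed, 86 mm from the hook's bend. Axes as the spring's. At the start 36 mm above the bench and 23 mm clear of the V-block's end
- spring_eye (a point): Centre of the spring's eye: a level ring of 4 mm wire, 16 mm inside and 24 mm outside diameter, on the centre line. Axes as the spring's
- v_block: Steel V-block holding the spring, fixed: 42 mm long, 44 mm wide, 36 mm high. Origin under its middle on the bench; x along the groove as the spring's x at the start
- pipe_offcut: Bystander: grey ring of pipe standing on end, 60 mm across, 45 mm high, origin under its middle
- paste_tin: Bystander: blue jar, 54 mm across, 55 mm high, origin under its middle
- wire_brush: Bystander: wooden-handled brush lying on the bench, origin under it, x along the handle
Not all that is in view belongs to the job. What is shaped like the spring but red is not meant.

How it is judged (in metres and radians):
On the way, in this order (a step that is already met when the one before it is completed fails the run):
1. the hook is down through the hole of the draw bar (z of hook_tip in the frame of bar_mark below -0.007 m and x of hook_tip in the frame of bar_mark between -0.006 and 0.006 m and y of hook_tip in the frame of bar_mark between -0.019 and 0.019 m), for 0.2 s.
2. the eye is over the post, below its head (horizontal distance between spring_eye and post below 0.0075 m and z of spring_eye in the frame of post below 0.0045 m), for 0.2 s.
At the end, for the whole second after the job is handed in: Hook tip over 7 mm below the draw bar's top, within 6 mm across and 19 mm along the bar of the mark; eye centre within 7.5 mm of the post's axis and -6 to 4.5 mm of its groove's middle in height; spring stretched over 10 mm; brush arm under 0.03 rad; spring at rest and released (all of step 1 and all of step 2 and z of spring_eye in the frame of post above -0.006 m and distance between spring and spring_eye above 0.124 m and value of joint brush_arm below 0.03 rad and linear speed of spring below 0.02 m/s); the robot touches nothing.
It fails at once if the spring is stretched by more than 36 mm (it would take a set) (distance between spring and spring_eye above 0.15 m).
It fails at once if the spring is pressed with more than 8 N while its hook is not in the hole (z of hook_tip in the frame of bar_mark above 0.0005 m and contact force between spring and turntable above 8 N).
It fails at once if the spring is pressed or pulled on the turntable with more than 30 N (contact force between spring and turntable above 30 N).
It fails at once if the gripper or the robot pushes on the turntable with more than 8 N (contact force between any of the fingers, the arm and turntable above 8 N).
It fails at once if a bystander is moved by more than 20 mm (distance of any of pipe_offcut, paste_tin, wire_brush from where it was at the start of the episode above 0.02 m).
It also fails if it takes over 67 s, if anything falls off the work surface, if the arm or the gripper's body presses on something with over 40 N, if the wrist force passes 120 N, or if a joint passes its speed limit or range.

## Working session

There is one attempt and no reset: what is moved stays moved. The work goes in short steps, Python scripts to look and compute and a tool call to move; the robot and the scene stay as the last step left them, time stands still between calls to the robot, and variables do not carry over. Pictures are saved under pics/ and viewed, and the job is handed in when it is done.

Besides the shell and the picture viewer there is one more tool, called after "Call:" as name(argument=value, ...), one argument or row to a line, values as JSON. servo_tool: Moves the arm, as the interface text tells. Its arguments: {"type":"object","properties":{"increments":{"type":"array","items":{"type":"array"}}},"required":["increments"]}

```bash
ls; mkdir -p pics
cat > h.py <<'E'
import numpy as np, cv2
from rig import bot
def cam(n):
    i=bot.camera_info(n);K=np.array(i["K"])
    if "R" in i: return K,np.array(i["R"]),np.array(i["t"])
    s=bot.read_state();R=np.array(s["tcp_rot"]);p=np.array(s["position"]);M=np.array(i["mount"])
    # world = R*(M x)+p
    Rc=R@M[:3,:3];tc=R@M[:3,3]+p
    return K,Rc.T,-Rc.T@tc
def pix2w(C,u,v,d):
    K,R,t=C
    x=np.linalg.inv(K)@np.array([u,v,1.])*d
    return R.T@(x-t)
def pixz(C,u,v,z):
    K,R,t=C
    r=R.T@np.linalg.inv(K)@np.array([u,v,1.]);c=-R.T@t
    return c+r*(z-c[2])/r[2]
def proj(C,X):
    K,R,t=C
    x=K@(R@np.asarray(X,float)+t);return x[:2]/x[2]
E
python3 - <<'E'
from h import *
for n in["scene","side","wrist"]:
    C=cam(n);im,d=bot.capture(n);cv2.imwrite(f"pics/{n}0.png",im);np.save(f"pics/{n}0.npy",d)
    print(n,C[0][0,0],-C[1].T@C[2], C[1][2])
    for th in["turntable","spring","v_block","brush_arm","pipe_offcut","paste_tin","wire_brush"]:
        print(th,[(round(r["p"],2),r["bbox"]) for r in bot.find_in(n,th)])
print(bot.read_state())
E
```

```text
pics
scene 433.4235371341487 [ 1.06904945 -0.12806923  0.84943643] [-0.57054893  0.08723069 -0.81661786]
turntable [(0.84, [339.1, 201.7, 549.3, 380.2])]
spring [(0.84, [172.5, 246.3, 184.7, 278.8]), (0.79, [229.9, 249.2, 271.3, 286.0])]
v_block [(0.65, [170.1, 257.9, 194.0, 286.5])]
brush_arm [(0.64, [374.6, 238.3, 457.0, 281.7])]
pipe_offcut [(0.66, [131.8, 314.4, 168.0, 350.5])]
paste_tin [(0.98, [209.2, 307.7, 243.0, 340.6])]
wire_brush [(0.89, [403.3, 179.5, 488.9, 194.5])]
side 597.5684008746057 [0.04749835 0.84177512 1.18933993] [ 0.33946802 -0.59295161 -0.7301848 ]
turntable [(0.89, [130.4, 238.0, 345.3, 355.4])]
spring [(0.65, [377.2, 188.8, 407.5, 206.8]), (0.6, [347.4, 220.8, 361.8, 243.5])]
v_block [(0.75, [376.6, 191.3, 389.0, 207.6])]
brush_arm [(0.77, [230.0, 249.6, 266.8, 308.6])]
pipe_offcut [(0.66, [342.2, 157.4, 362.2, 182.0])]
paste_tin [(0.74, [131.9, 239.7, 345.9, 355.0]), (0.72, [314.2, 179.7, 333.3, 202.3])]
wire_brush []
wrist 331.0886996363196 [ 0.22259756 -0.58832027  0.38491506] [-0.2739253  -0.06657151 -0.9594442 ]
turntable []
spring []
v_block []
brush_arm []
pipe_offcut []
paste_tin []
wire_brush []
{'time_s': 1.2, 'joint_positions': array([-8.65465592e+01,  3.02233643e+01,  8.20888470e+01, -9.38084873e-04,
        6.76893810e+01, -1.02268679e+01]), 'qvel': array([ 0.08600301, -0.01371925, -0.03816658, -0.07585847,  0.00500039,
       -0.09315117]), 'tau': array([-7.17592684e-04, -4.40024936e+01, -1.76986241e+01,  6.32093707e-02,
        5.04973100e-02, -1.59988110e-05]), 'position': array([ 0.14784157, -0.60722604,  0.22254352]), 'tcp_rot': array([[ 9.71628989e-01,  2.36510270e-01, -1.67936051e-05],
       [ 2.36510271e-01, -9.71628988e-01,  2.68289662e-05],
       [-9.97182748e-06, -3.00396614e-05, -9.99999999e-01]]), 'force': array([-0.59454564, -0.4329626 ,  0.37762289]), 'moment': array([-0.02492509,  0.04765036, -0.04460607]), 'opening': 1.001429021392906}
```

View pictures.

View pics/scene0.png

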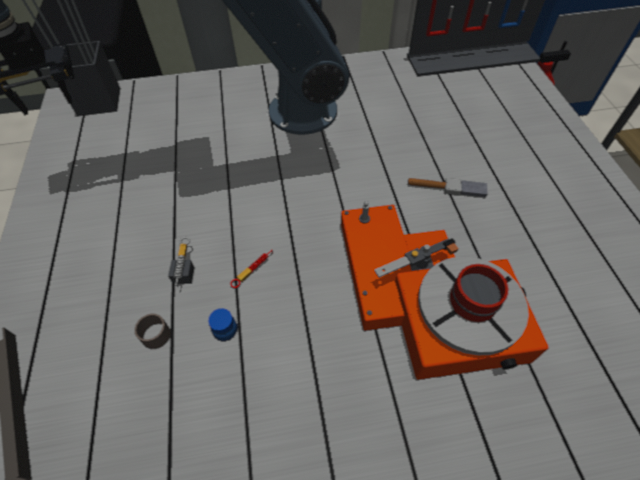

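View pics/side0.png

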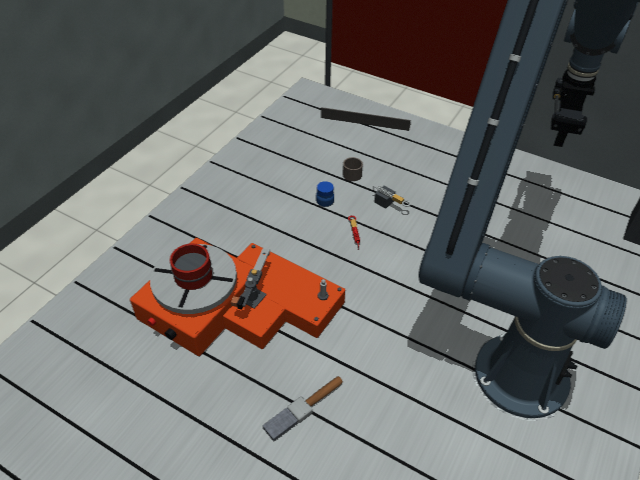

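Run:
```python
import cv2
a=cv2.imread("pics/scene0.png");b=cv2.imread("pics/side0.png")
cv2.imwrite("pics/c1.png",cv2.resize(a[235:295,160:280],None,fx=6,fy=6,interpolation=2))
cv2.imwrite("pics/c2.png",cv2.resize(a[190:290,330:480],None,fx=5.3,fy=5.3,interpolation=2))
cv2.imwrite("pics/c3.png",cv2.resize(b[170:320,220:420],None,fx=4,fy=4,interpolation=2))
```

```text
(no output)
```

View pics/c1.png

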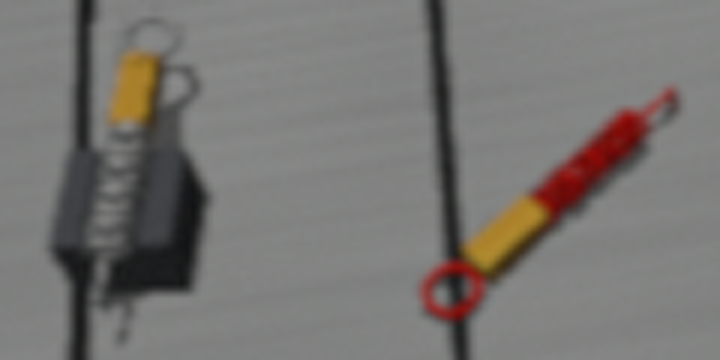

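View pics/c2.png

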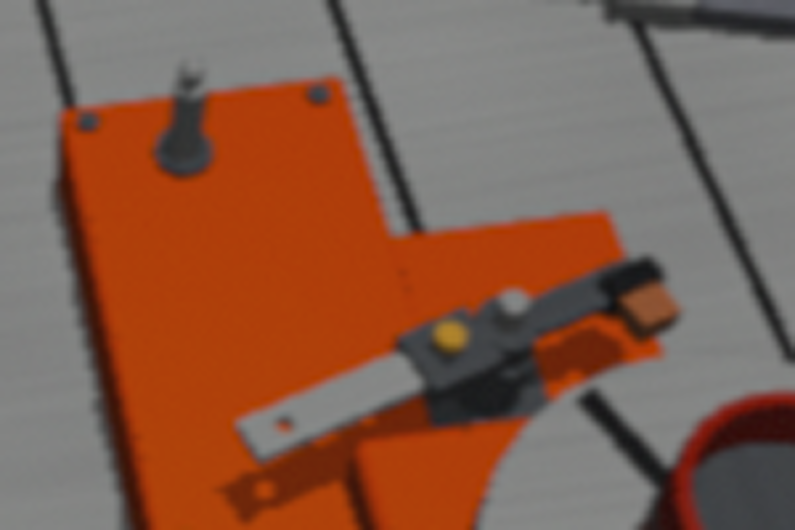

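View pics/c3.png

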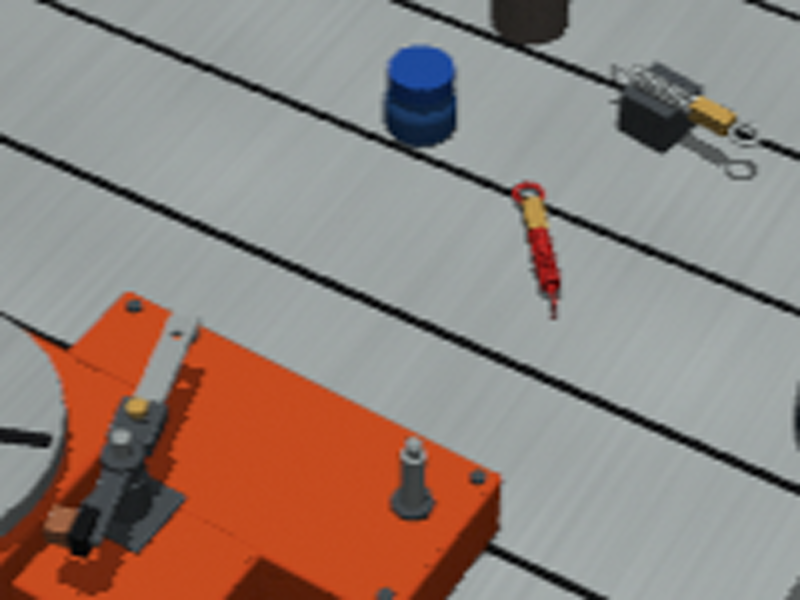

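Run:
```python
from h import *
S=cam("scene");D=cam("side")
def tri(a,b):
    # midpoint of rays
    o=[];r=[]
    for C,p in((S,a),(D,b)):
        K,R,t=C;o.append(-R.T@t);v=R.T@np.linalg.inv(K)@np.array([*p,1.]);r.append(v/np.linalg.norm(v))
    A=np.stack([r[0],-r[1]],1);s=np.linalg.lstsq(A,o[1]-o[0],rcond=None)[0]
    P=o[0]+s[0]*r[0];Q=o[1]+s[1]*r[1];return (P+Q)/2,np.linalg.norm(P-Q)
print("post",tri((365.8,202.8),(323.3,280.5)),pixz(S,365.8,202.8,.1145),pixz(D,323.3,280.5,.1145))
print("hole",tri((383.8,270.2),(265,253)),pixz(S,383.8,270.2,.105),pixz(D,265,253,.105))
print("screw",pixz(S,414.9,253.2,.119),"hub",pixz(S,427.2,246.6,.115))
# table disc: steel top at .112 : fit ellipse by world points from depth
for n,C in(("scene",S),("side",D)):
    d=np.load(f"pics/{n}0.npy");K,R,t=C
    v,u=np.mgrid[:480,:640]
    X=np.stack([(u-K[0,2])/K[0,0]*d,(v-K[1,2])/K[1,1]*d,d],-1)-t
    W=X@R; np.save(f"pics/{n}W.npy",W)
    m=(abs(W[...,2]-.174)<.003)&(d>0)
    if n=="scene": m&=(u>430)&(u<520)&(v>250)&(v<330)
    else: m&=(u<250)&(u>150)&(v>220)&(v<310)
    P=W[m][:,:2]; h=cv2.convexHull(P.astype(np.float32)*1000);print(n,len(P),cv2.minEnclosingCircle(h))
    m=(abs(W[...,2]-.112)<.004)&(d>0)
    if n=="scene": m&=(u>410)&(u<540)&(v>250)&(v<360)
    else: m&=(u<240)&(u>140)&(v>230)&(v<320)
    P=W[m][:,:2]; h=cv2.convexHull(P.astype(np.float32)*1000);print(n,len(P),cv2.minEnclosingCircle(h))
    rr=[r for r in bot.trace(n,"spring")] 
    for r in rr:
        m=r["region"];print(r["bbox"],np.median(W[m],0),m.sum())
# v-block, spring points scene crop1 (160,235)/6
for nm,p,z in(("eye",(153,38),.036),("plug e",(140,58),.043),("plug w",(132,118),.043),("hookend",(100,300),.036)):
    print(nm,pixz(S,160+p[0]/6,235+p[1]/6,z))
for nm,p,z in(("eye",(745,132),.036),("plug top e",(733,118),.043)):
    print(nm,pixz(D,220+p[0]/4,170+p[1]/4,z))
```

```text
post (array([0.47754184, 0.07162534, 0.11086804]), np.float64(0.0002516529165861709)) [0.4803458  0.07056028 0.1145    ] [0.47615546 0.07433751 0.1145    ]
hole (array([0.64711178, 0.06622887, 0.10335282]), np.float64(0.003747810603621306)) [0.64943909 0.06710036 0.105     ] [0.64516428 0.06578921 0.105     ]
screw [0.63023534 0.13492904 0.119     ] hub [0.61696044 0.16573126 0.115     ]
scene 463 ((748.1220703125, 211.63352966308594), 45.00080490112305)
scene 5574 ((726.411865234375, 196.13455200195312), 125.68014526367188)
[173.4, 234.4, 189.8, 279.5] [ 0.4918239  -0.35300134  0.03962628] 350
[235.6, 252.5, 265.4, 283.0] [ 0.53755191 -0.20168353  0.01388601] 293
side 214 ((747.8798828125, 215.7667694091797), 47.001686096191406)
side 2745 ((727.775634765625, 214.32821655273438), 121.20431518554688)
[351.3, 220.4, 362.9, 245.5] [ 0.5304894  -0.19184579  0.01436472] 167
eye [ 0.45236395 -0.3422092   0.036     ]
plug e [ 0.46613972 -0.34522025  0.043     ]
plug w [ 0.49314799 -0.34806202  0.043     ]
hookend [ 0.5652163 -0.3608739  0.036    ]
eye [ 0.44835156 -0.34448233  0.036     ]
plug top e [ 0.45920253 -0.34601195  0.043     ]
```

Steel spring in the V-block (scene px ~180,262) vs. a red look-alike lying on the bench (~252,267). The steel one is meant, being in the V-block and not red; the enlarged crop confirms it. Moving over it for a wrist look.

Call:
servo_tool(
  increments=[
    [0, [55, -25, 0], 0],
    [0, [55, -25, 0], 0],
    [0, [55, -25, 0], 0],
    [0, [55, -25, 0], 0],
    [0, [55, -25, 0], 0],
  ],
)

```text
time_s: 1.92
position: [0.3869, -0.4196, 0.2228]
tcp_rot: [[0.972, 0.236, 0.0], [0.236, -0.972, -0.001], [0.0, 0.001, -1.0]]
force: [0.3, -0.5, 0.2]
opening: 0.997
```

Call:
servo_tool(
  increments=[
    [0, [55, -25, 0], 0],
    [0, [52, -25, 0], 0],
    [0, [0, 0, 0], 10],
    [0, [0, 0, 0], 10],
    [0, [0, 0, 0], 2],
  ],
)

```text
time_s: 2.55
position: [0.4778, -0.3466, 0.2226]
tcp_rot: [[0.99, -0.144, 0.0], [-0.144, -0.99, -0.0], [0.0, 0.0, -1.0]]
force: [-0.5, 0.2, -0.2]
opening: 0.996
```

Run:
```python
from h import *
C=cam("wrist");im,d=bot.capture("wrist");cv2.imwrite("pics/w1.png",im)
K,R,t=C
v,u=np.mgrid[:480,:640]
W=(np.stack([(u-K[0,2])/K[0,0]*d,(v-K[1,2])/K[1,1]*d,d],-1)-t)@R;np.save("pics/w1W.npy",W)
for r in bot.trace("wrist","spring"): print(r["p"],r["bbox"],np.median(W[r["region"]],0))
hsv=cv2.cvtColor(im,cv2.COLOR_BGR2HSV)
m=((hsv[...,0]>12)&(hsv[...,0]<32)&(hsv[...,1]>130)&(hsv[...,2]>80)).astype(np.uint8)
n,l,s,c=cv2.connectedComponentsWithStats(m)
for i in range(1,n):
    if s[i,4]>100:
        print(s[i],np.median(W[l==i],0)); r=cv2.minAreaRect(np.argwhere(l==i)[:,::-1].astype(np.float32));print(r,[pixz(C,*p,.043) for p in cv2.boxPoints(r)])
```

```text
0.95 [313.5, 137.6, 330.4, 251.5] [ 0.50213126 -0.35258618  0.0426579 ]
0.82 [144.7, 143.7, 222.6, 225.3] [ 0.53560885 -0.20487909  0.01505075]
0.6 [311.9, 207.0, 330.8, 255.7] [ 0.4722954  -0.34811496  0.04275412]
0.18 [299.5, 157.5, 343.6, 200.3] [ 0.5206483  -0.35080978  0.03596104]
[314 206  14  29 358] [ 0.47698023 -0.34833398  0.0431211 ]
((320.5, 220.0), (28.0, 13.0), 90.0) [array([ 0.49305632, -0.34347717,  0.043     ]), array([ 0.49111356, -0.35690552,  0.043     ]), array([ 0.4611272 , -0.35278673,  0.043     ]), array([ 0.46311733, -0.33902657,  0.043     ])]
[497 310  18  52 237] [ 0.50280331 -0.39772287  0.31232173]
((506.9389953613281, 335.18865966796875), (51.47585678100586, 14.098348617553711), 82.7249984741211) [array([ 0.34321278, -0.53297457,  0.043     ]), array([ 0.34321994, -0.54879715,  0.043     ]), array([ 0.27311563, -0.55782811,  0.043     ]), array([ 0.27298195, -0.54121898,  0.043     ])]
[123 315  12  47 208] [ 0.51568333 -0.30334561  0.31234701]
((128.17990112304688, 337.94476318359375), (10.735052108764648, 46.058372497558594), 1.3639274835586548) [array([ 0.33963985, -0.08715274,  0.043     ]), array([ 0.39920294, -0.1075027 ,  0.043     ]), array([ 0.3971169, -0.1196444,  0.043    ]), array([ 0.33744434, -0.09984542,  0.043     ])]
```

View pics/w1.png

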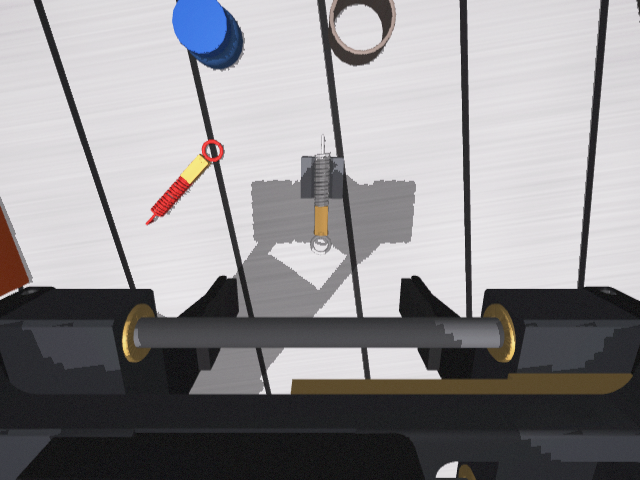

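Run:
```python
from h import *
im=cv2.imread("pics/w1.png")
cv2.imwrite("pics/w1c.png",cv2.resize(im[125:260,270:370],None,fx=4.4,fy=4.4,interpolation=cv2.INTER_CUBIC))
C=cam("wrist")
W=np.load("pics/w1W.npy")
for p,z in(((320.3,243),.036),((320.5,206),.043),((323,138),.036),((322.5,158),.044)): print(p,pixz(C,*p,z))
m=(abs(W[...,2]-.043)<.0035);m[:130]=0;m[250:]=0;m[:,:300]=0;m[:,345:]=0
P=W[m][:,:2].astype(np.float32);print(len(P));print(cv2.fitLine(P,cv2.DIST_HUBER,0,.01,.01).ravel())
```

```text
(320.3, 243) [ 0.44981741 -0.34434067  0.036     ]
(320.5, 206) [ 0.49178655 -0.35048738  0.043     ]
(323, 138) [ 0.55862809 -0.36256109  0.036     ]
(322.5, 158) [ 0.53968536 -0.35930522  0.044     ]
949
[ 0.98763376 -0.15677854  0.5015562  -0.35235417]
```

View pics/w1c.png

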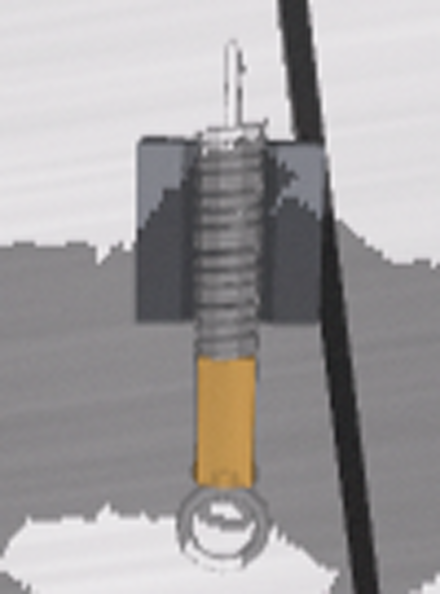

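The crop shows the steel spring: eye at about (320,243), brass plug (320,220), coil in the V-block and hook at the far end (323,137). The tool is almost aligned. Descending.

Call:
servo_tool(
  increments=[
    [0, [0, 2, 40], 1],
    [0, [0, 0, 50], 0],
    [0, [0, 0, 50], 0],
    [0, [0, 0, 40], 0],
    [0, [0, 0, 25], 0],
  ],
)

```text
time_s: 3.28
position: [0.4763, -0.3485, 0.0153]
tcp_rot: [[0.987, -0.161, -0.002], [-0.161, -0.987, 0.002], [-0.002, -0.002, -1.0]]
force: [0.3, 0.1, 0.9]
opening: 0.997
```

Call:
servo_tool(
  increments=[
    [0, [0, 0, 0], 0],
    [1, [0, 0, 0], 0],
    [1, [0, 0, 0], 0],
    [1, [0, 0, 0], 0],
    [1, [0, 0, 0], 0],
  ],
)

```text
time_s: 3.9
position: [0.4776, -0.3491, 0.0183]
tcp_rot: [[0.987, -0.162, 0.001], [-0.162, -0.987, -0.001], [0.001, 0.001, -1.0]]
force: [0.2, -0.6, -0.1]
opening: 0.632
```

Call:
servo_tool(
  increments=[
    [1, [0, 0, 0], 0],
    [1, [0, 0, 0], 0],
    [1, [0, 0, 0], 0],
    [1, [0, 0, 0], 0],
  ],
)

```text
time_s: 4.4
position: [0.4773, -0.3488, 0.0175]
tcp_rot: [[0.987, -0.162, -0.0], [-0.162, -0.987, 0.0], [-0.0, -0.0, -1.0]]
force: [0.1, -0.0, -0.3]
opening: 0.176
```

Call:
servo_tool(
  increments=[
    [1, [0, 0, 0], 0],
    [1, [0, 0, 0], 0],
    [1, [0, 0, -4], 0],
    [1, [0, 0, -20], 0],
    [1, [0, 0, -40], 0],
  ],
)

```text
time_s: 5.03
position: [0.4761, -0.3475, 0.0806]
tcp_rot: [[0.987, -0.162, -0.003], [-0.162, -0.987, 0.004], [-0.004, -0.003, -1.0]]
force: [-0.6, -0.8, -0.9]
opening: 0.154
```

Call:
servo_tool(
  increments=[
    [1, [0, 0, -50], 0],
    [1, [0, 0, -50], 0],
    [1, [0, 0, -10], 0],
    [1, [0, 0, 0], 0],
  ],
)

```text
time_s: 5.52
position: [0.4772, -0.3486, 0.1919]
tcp_rot: [[0.987, -0.162, 0.0], [-0.162, -0.987, -0.0], [0.0, 0.0, -1.0]]
force: [-0.6, 0.2, -0.9]
opening: 0.159
```

```bash
cat >> h.py <<'E'
def shot(n,f,crop=None,s=1):
    C=cam(n);im,d=bot.capture(n);K,R,t=C
    v,u=np.mgrid[:480,:640]
    W=(np.stack([(u-K[0,2])/K[0,0]*d,(v-K[1,2])/K[1,1]*d,d],-1)-t)@R
    W[d<=0]=np.nan
    cv2.imwrite(f"pics/{f}_full.png",im)
    if crop:
        a,b,c,e=crop;im2=cv2.resize(im[b:e,a:c],None,fx=s,fy=s,interpolation=cv2.INTER_CUBIC)
    else: im2=im
    cv2.imwrite(f"pics/{f}.png",im2)
    return C,im,W
E
python3 - <<'E'
from h import *
C,im,W=shot("wrist","w2")
M=np.array(bot.camera_info("wrist")["mount"]);print(M.round(3))
E
```

```text
[[ 0.001 -0.959 -0.282  0.077]
 [ 1.     0.001 -0.    -0.   ]
 [ 0.001 -0.282  0.959 -0.162]
 [ 0.     0.     0.     1.   ]]
```

View pics/w2.png

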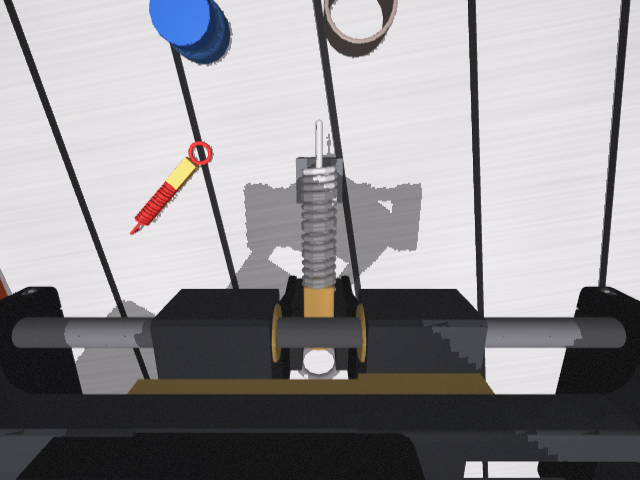

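Run:
```python
from h import *
C,im,W=shot("wrist","w3",(290,110,350,320),2.8)
s=bot.read_state();R=np.array(s["tcp_rot"]);p=np.array(s["position"])
T=(W-p)@R*1000
for v in range(116,300,6):
    sl=[ (u,T[v,u].round(1)) for u in range(300,342) if -45<T[v,u,2]<0]
    if sl: print(v,sl[0][0],sl[-1][0],np.median([x for _,x in sl],0).round(1))
for uv in((319,121),(319,125)):
    for z in(.189+.0,): print(uv,((pixz(C,*uv,p[2]+.019)-p)@R*1000).round(1))
```

```text
122 316 322 [ 85.6  -0.2 -20.2]
128 315 322 [ 83.3  -0.4 -20.4]
134 316 322 [ 81.   -0.2 -19.9]
140 316 322 [ 78.6  -0.2 -20.6]
146 316 322 [ 76.3  -0.1 -20.4]
152 316 322 [ 73.8  -0.1 -20.2]
158 316 322 [ 71.4  -0.1 -19.8]
164 316 322 [ 69.   -0.1 -20.3]
170 301 336 [ 66.9  -0.4 -25.7]
176 313 337 [ 64.5   2.3 -25.5]
182 302 336 [ 62.   -0.1 -24.8]
188 301 335 [ 59.6  -0.6 -25.6]
194 301 336 [ 57.1  -0.4 -25.8]
200 301 336 [ 54.6  -0.3 -25.4]
206 301 334 [ 52.2  -0.8 -26.2]
212 303 336 [ 48.    0.2 -17.8]
218 303 336 [ 46.7   0.1 -24.6]
224 301 336 [ 44.4  -0.5 -26.1]
230 302 335 [ 41.8  -0.3 -25.9]
236 301 334 [ 39.   -0.8 -25.6]
242 303 336 [ 33.5   0.2 -16. ]
248 304 336 [ 33.8   0.3 -26.2]
254 302 335 [ 31.   -0.3 -26.2]
260 303 335 [ 27.6  -0.1 -24.3]
266 304 335 [ 25.4   0.1 -26. ]
272 303 335 [ 22.4  -0.1 -25.6]
278 300 341 [ 19.    0.4 -24.4]
284 300 341 [ 16.2   0.6 -24.8]
290 300 341 [ 13.9   0.8 -26. ]
296 300 341 [ 10.9   0.6 -26. ]
(319, 121) [ 86.1  -0.2 -19.3]
(319, 125) [ 84.5  -0.2 -19.3]
```

View pics/w3.png

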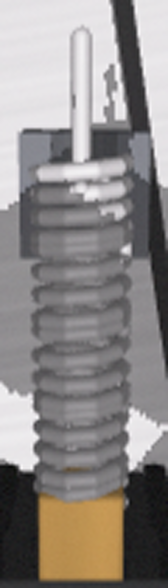

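Call:
servo_tool(
  increments=[
    [1, [-2, -30, 0], 0],
    [1, [-4, -60, 0], 0],
    [1, [-4, -60, 0], 0],
    [1, [-4, -60, 0], 0],
    [1, [-4, -60, 0], 0],
  ],
)

```text
time_s: 6.25
position: [0.502, -0.0773, 0.1895]
tcp_rot: [[0.987, -0.163, -0.004], [-0.163, -0.987, 0.002], [-0.004, -0.001, -1.0]]
force: [0.8, -0.5, -1.3]
opening: 0.158
```

Call:
servo_tool(
  increments=[
    [1, [-4, -60, 0], 0],
    [1, [-2, -60, 0], 0],
    [1, [-1, -27, 0], 0],
    [1, [0, 0, 0], -4],
    [1, [0, 0, 0], 0],
  ],
)

```text
time_s: 6.88
position: [0.5189, 0.0673, 0.1897]
tcp_rot: [[0.996, -0.092, -0.004], [-0.092, -0.996, 0.0], [-0.004, 0.0, -1.0]]
force: [0.1, -0.0, -1.2]
opening: 0.161
```

Run:
```python
from h import *
print(bot.read_state()["position"])
C,im,W=shot("wrist","w4");np.save("pics/w4W.npy",W)
for th in("brush_arm","bar_mark","spring","turntable"): print(th,[(r["p"],r["bbox"]) for r in bot.find_in("wrist",th)])
```

```text
[0.51887406 0.06733212 0.18966689]
brush_arm [(0.58, [75.0, 42.4, 329.3, 165.9])]
bar_mark [(0.63, [71.8, 42.1, 328.0, 165.1])]
spring [(0.95, [520.6, 138.0, 633.0, 224.4]), (0.65, [296.6, 122.7, 338.5, 379.3])]
turntable [(0.62, [71.6, 42.2, 329.0, 164.6]), (0.59, [0.3, 1.1, 369.9, 297.2])]
```

View pics/w4.png

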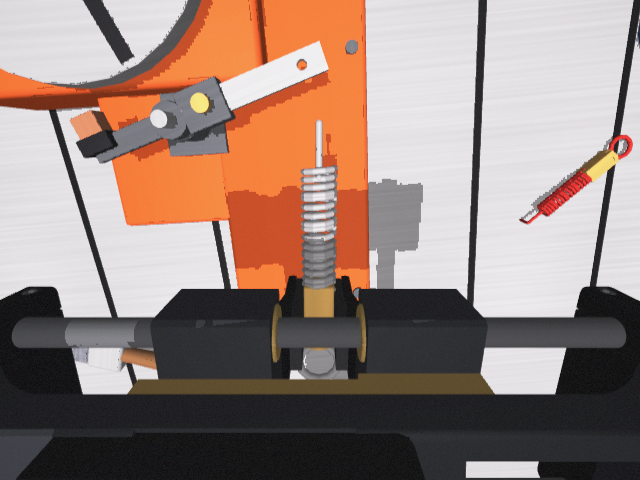

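Run:
```python
from h import *
im=cv2.imread("pics/w4_full.png");W=np.load("pics/w4W.npy")
cv2.imwrite("pics/w4c.png",cv2.resize(im[30:170,60:345],None,fx=2.8,fy=2.8,interpolation=cv2.INTER_CUBIC))
C=cam("wrist")
# hole: orange pixels inside bar
sub=im[50:80,288:318].astype(int);sat=(sub[...,2]-sub[...,0])>60
n,l,s,c=cv2.connectedComponentsWithStats(sat.astype(np.uint8))
print(s,c+[288,50])
print("depth bar",np.nanmedian(W[70:75,270:285,2]))
for nm,uv,z in(("hole",(302,65),.105),("hub",(160.5,119),.118),("screw",(199,102),.119)): print(nm,pixz(C,*uv,z))
# bar pixels
m=(abs(W[...,2]-.105)<.004)&(im.min(2)>150);m[:,:228]=0;m[:,335:]=0;m[120:]=0
P=W[m][:,:2].astype(np.float32);print(len(P),cv2.minAreaRect(P*1000),cv2.boxPoints(cv2.minAreaRect(P*1000)))
# corners of bar end
m2=(abs(W[...,2]-.174)<.004);print(m2.sum())
m=(abs(W[...,2]-.112)<.003);m[150:]=0;m[:,240:]=0
print(m.sum())
```

```text
[[  0   0  30  30 775]
 [  0   0   9   4  22]
 [  9  11  10   9  71]
 [ 19  25  11   5  32]] [[302.47354839  64.29032258]
 [290.90909091  50.95454545]
 [301.43661972  65.02816901]
 [313.46875     77.71875   ]]
depth bar 0.10517140268918268
hole [0.64838612 0.0659286  0.105     ]
hub [0.62219381 0.16325802 0.118     ]
screw [0.6300364  0.13525062 0.119     ]
2954 ((641.589599609375, 87.32777404785156), (18.5602970123291, 72.73775482177734), 15.75434684753418) [[622.78345  119.81076 ]
 [642.5327    49.805424]
 [660.39575   54.844788]
 [640.6465   124.85013 ]]
0
15551
```

View pics/w4c.png

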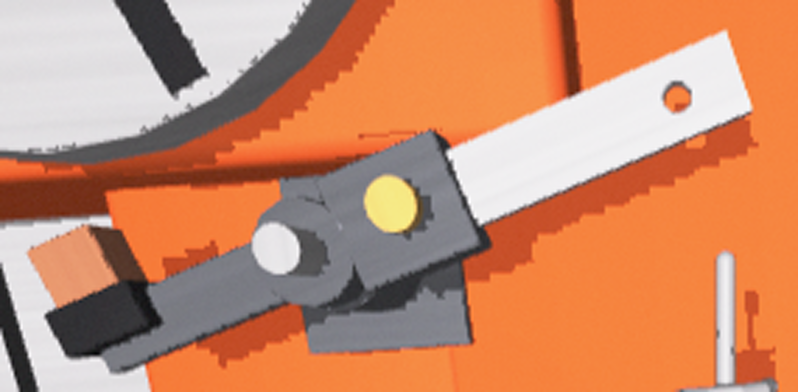

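Call:
servo_tool(
  increments=[
    [1, [22, -5, 0], 0],
    [1, [22, -5.5, 0], 0],
    [1, [0, 0, 30], 0],
    [1, [0, 0, 45], 0],
    [1, [0, 0, 0], 0],
  ],
)

```text
time_s: 7.75
position: [0.5619, 0.0728, 0.1136]
tcp_rot: [[0.996, -0.094, -0.009], [-0.094, -0.996, 0.001], [-0.009, 0.0, -1.0]]
force: [0.0, 0.5, -0.9]
opening: 0.161
```

Run:
```python
from h import *
s=bot.read_state();print(s["position"],s["force"])
C,im,W=shot("wrist","w5",(250,90,390,190),5.6)
s=bot.read_state();R=np.array(s["tcp_rot"]);p=np.array(s["position"])
t=p+R@np.array([.0845,-.0002,-.0057]);print("tip",t,"proj",proj(C,t),"hole pred",proj(C,[.648,.066,.105]))
Cs,ims,_=shot("scene","s5",(340,220,440,295),8);print(proj(Cs,t),proj(Cs,[.648,.066,.105]))
Cd,imd,_=shot("side","d5",(220,215,320,290),8);print(proj(Cd,t),proj(Cd,[.648,.066,.105]))
```

```text
[0.56185837 0.07278734 0.11356303] [ 0.02838464  0.46653409 -0.85076948]
tip [0.64803513 0.06505057 0.12094175] proj [318.98706273 121.08326513] hole pred [317.00419681 123.21464311]
[383.47772785 265.56606731] [383.07688765 269.67772572]
[263.80741961 247.94585457] [263.98376066 252.61002887]
```

View pics/w5.png

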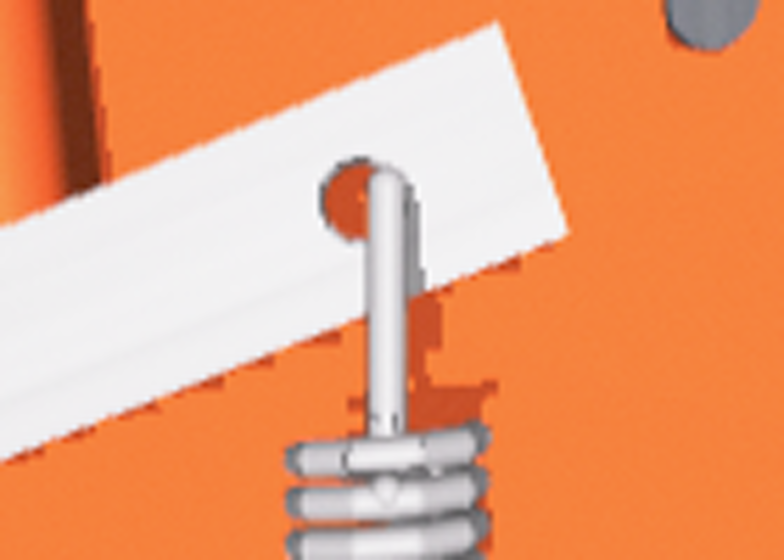

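View pics/s5.png

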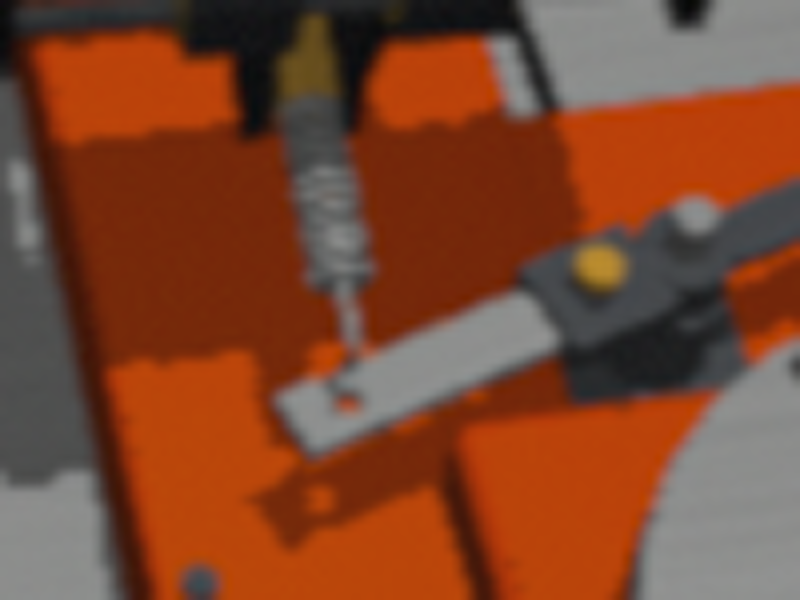

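View pics/d5.png

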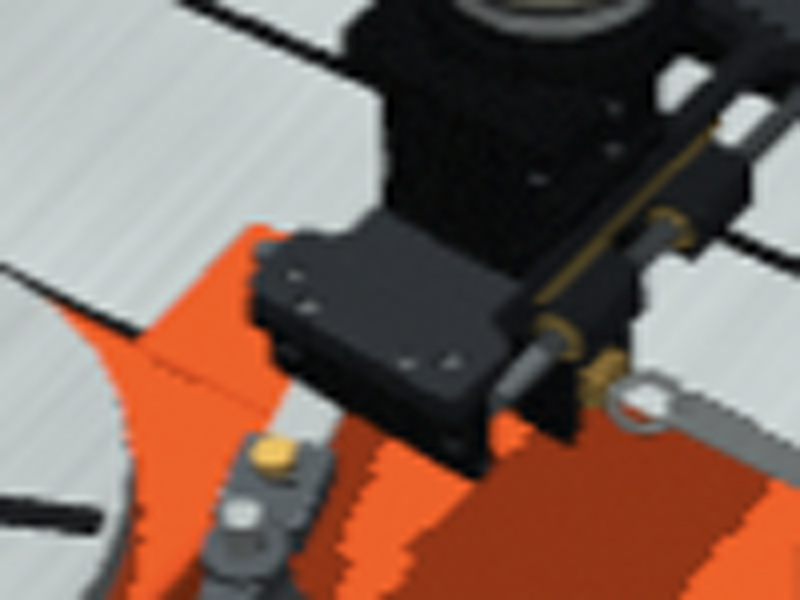

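Run:
```python
from h import *
C=cam("wrist")
s=bot.read_state();R=np.array(s["tcp_rot"]);p=np.array(s["position"])
h=pixz(C,314.5,125.5,.105);t=p+R@np.array([.0845,-.0002,-.0057])
print(p,h,((h-t)@R*1000).round(2), (R.T@[0,0,1]).round(4))
# bend top px (387,165..)
b=pixz(C,250+387/5.6,90+166/5.6,p[2]+.020);print((b-p)@R*1000)
h=pixz(cam("scene"),340+350/8,220+402/8,.105);print("scene hole",h)
```

```text
[0.56617989 0.07278044 0.11793725] [0.65177935 0.06738796 0.105     ] [ 1.19 -2.41 18.86] [ 2.6e-03 -1.0e-04 -1.0e+00]
[ 86.28343645  -0.35064193 -19.7715978 ]
scene hole [0.64953337 0.06697249 0.105     ]
```

Run:
```python
from h import *
C,im,W=shot("wrist","w6",(250,90,390,190),5.6)
s=bot.read_state();R=np.array(s["tcp_rot"]);p=np.array(s["position"]);print(s["position"],s["qvel"])
t=p+R@np.array([.0845,-.0002,-.0057]);print("tip",t)
h=pixz(C,314.5,125.5,.105);print(h)
```

```text
[0.56652912 0.07284547 0.11838483] [ 0.18086028 -0.52532408 -0.06796294 -0.01900933 -0.11440255 -0.05725423]
tip [0.65065843 0.06517878 0.12440645]
[0.65177935 0.06738796 0.105     ]
```

View pics/w6.png

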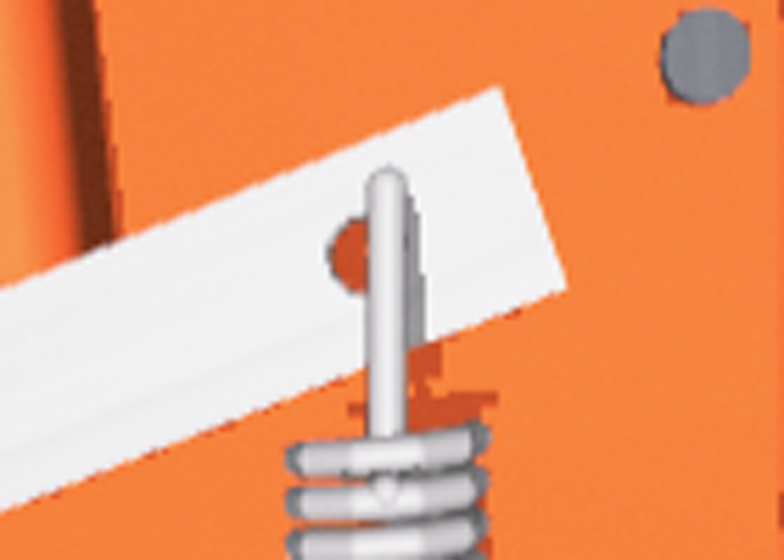

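Run:
```python
from h import *
C=cam("wrist")
s=bot.read_state();R=np.array(s["tcp_rot"]);p=np.array(s["position"])
h=pixz(C,315.5,135.2,.105);t=p+R@np.array([.0845,-.0002,-.0057])
print(p,h,t,((h-t)@R*1000).round(2), R.round(4))
b=pixz(C,250+387/5.6,90+166/5.6,p[2]+.020);print((b-p)@R*1000)
```

```text
[0.56652912 0.07284547 0.11838483] [0.64750494 0.0674118  0.105     ] [0.65065843 0.06517878 0.12440645] [-3.42 -1.93 19.39] [[ 9.956e-01 -9.310e-02  3.800e-03]
 [-9.310e-02 -9.957e-01 -2.000e-04]
 [ 3.800e-03 -1.000e-04 -1.000e+00]]
[ 86.29034844  -0.35073201 -19.67164398]
```

Call:
servo_tool(
  increments=[
    [1, [-3, -2, 5], 0],
    [1, [0, 0, 6], 0],
    [1, [0, 0, 3], 0],
    [1, [0, 0, 0], 0],
    [1, [0, 0, 0], 0],
  ],
)

```text
time_s: 8.57
position: [0.5623, 0.0754, 0.1025]
tcp_rot: [[0.996, -0.093, 0.0], [-0.093, -0.996, 0.0], [0.0, -0.0, -1.0]]
force: [-0.1, -0.4, -0.7]
opening: 0.155
```

Call:
servo_tool(
  increments=[
    [1, [0, 0, 0], 0],
    [1, [0, 0, 0], 0],
  ],
)

```text
time_s: 8.82
position: [0.5622, 0.0754, 0.1026]
tcp_rot: [[0.996, -0.093, 0.0], [-0.093, -0.996, -0.0], [0.0, -0.0, -1.0]]
force: [-0.6, 0.9, -0.6]
opening: 0.154
```

Run:
```python
from h import *
C,im,W=shot("wrist","w7",(270,100,370,180),7)
s=bot.read_state();R=np.array(s["tcp_rot"]);p=np.array(s["position"]);print(s["position"],s["force"])
t=p+R@np.array([.0845,-.0002,-.0057]);print("tip",t)
Cs,ims,_=shot("scene","s7",(360,250,410,290),14)
```

```text
[0.562243   0.07536892 0.10261768] [ 2.97254080e-01 -1.75560578e-04 -5.99895347e-01]
tip [0.64639678 0.06773558 0.10833208]
```

View pics/w7.png

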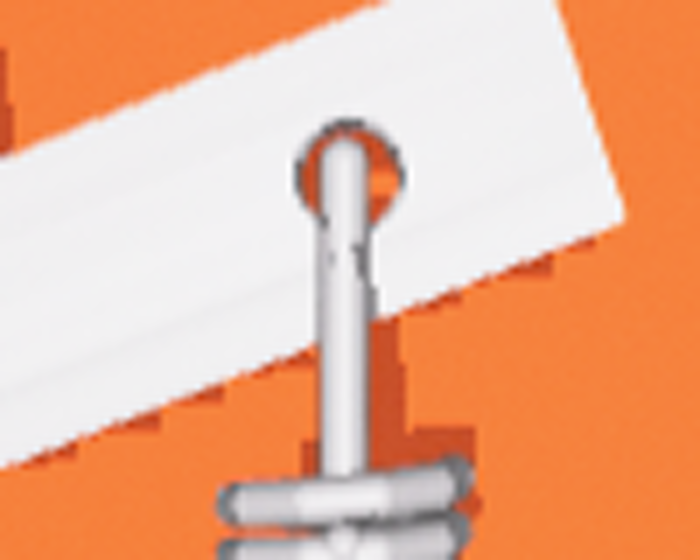

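View pics/s7.png

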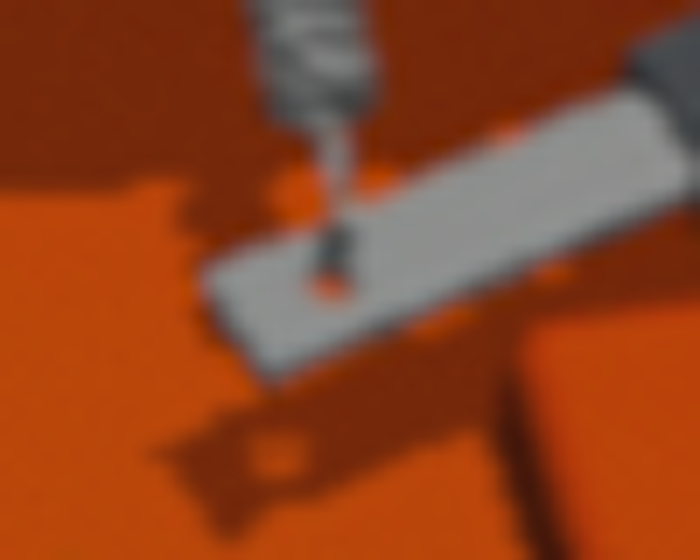

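Run:
```python
from h import *
C=cam("wrist")
s=bot.read_state();R=np.array(s["tcp_rot"]);p=np.array(s["position"])
h=pixz(C,319.9,124.6,.105);t=p+R@np.array([.0845,-.0002,-.0057])
print(h,((h-t)@R*1000).round(2))
```

```text
[0.6471924  0.06740657 0.105     ] [0.81 0.24 3.36]
```

Call:
servo_tool(
  increments=[
    [1, [1, 0, 1], 0],
    [1, [0, 0, 2], 0],
    [1, [0, 0, 2], 0],
    [1, [0, 0, 0], 0],
    [1, [0, 0, 0], 0],
  ],
)

```text
time_s: 9.55
position: [0.5632, 0.0753, 0.0975]
tcp_rot: [[0.996, -0.093, -0.0], [-0.093, -0.996, 0.0], [-0.0, -0.0, -1.0]]
force: [-0.3, 0.2, -1.6]
opening: 0.158
```

Run:
```python
from h import *
C,im,W=shot("wrist","w8",(270,100,370,180),7)
s=bot.read_state();R=np.array(s["tcp_rot"]);p=np.array(s["position"]);print(s["position"],s["force"])
T=(W-p)@R*1000
for v in(122,128,140): print([T[v,u].round(1) for u in(318,319,320)])
```

```text
[0.56319077 0.07528257 0.09756364] [ 0.74109026  0.29220905 -1.63912675]
[array([ 85.3,  -0.8, -20.4]), array([ 85.4,  -0.4, -19. ]), array([ 85.4,   0. , -19.5])]
[array([ 83.1,  -0.8, -19.5]), array([ 83. ,  -0.4, -20. ]), array([ 83.1,   0. , -19.4])]
[array([ 78.4,  -0.8, -19.6]), array([ 78.4,  -0.4, -19.3]), array([ 78.4,   0. , -19.3])]
```

View pics/w8.png

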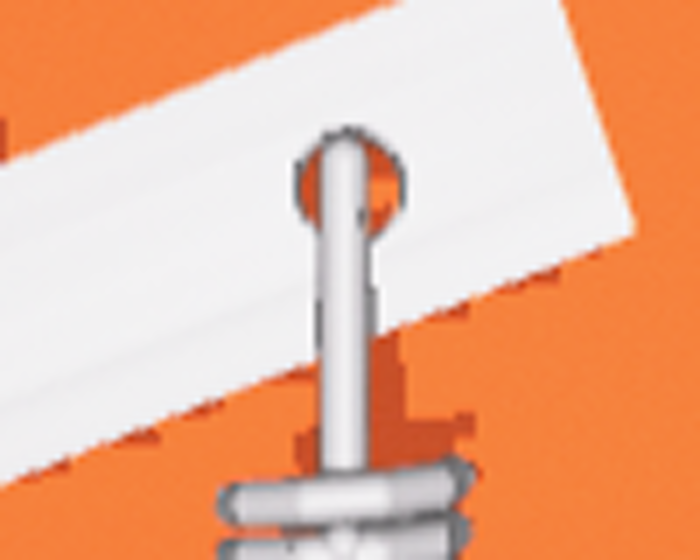

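Call:
servo_tool(
  increments=[
    [1, [-0.5, 0.3, 2], 0],
    [1, [0, 0, 2], 0],
    [1, [0, 0, 2], 0],
    [1, [0, 0, 2], 0],
    [1, [0, 0, 0], 0],
  ],
)

```text
time_s: 10.22
position: [0.5625, 0.075, 0.0893]
tcp_rot: [[0.996, -0.093, -0.0], [-0.093, -0.996, 0.0], [-0.0, 0.0, -1.0]]
force: [-1.0, -0.2, -1.3]
opening: 0.158
```

Run:
```python
from h import *
C,im,W=shot("wrist","w9",(270,100,370,180),7)
s=bot.read_state();R=np.array(s["tcp_rot"]);p=np.array(s["position"]);print(s["position"],s["force"])
T=(W-p)@R*1000
for v in(122,128,140): print([T[v,u].round(1) for u in(318,319,320)])
Cs,ims,_=shot("scene","s9",(360,250,410,290),14)
```

```text
[0.56257698 0.07502713 0.08941202] [-0.69935827  0.38676307 -0.83286554]
[array([ 85.4,  -0.8, -19. ]), array([ 85.3,  -0.4, -19.4]), array([ 85.3,   0. , -20. ])]
[array([ 83.1,  -0.8, -18.6]), array([ 83. ,  -0.4, -19.8]), array([ 83. ,   0. , -20.2])]
[array([ 78.3,  -0.8, -20.3]), array([ 78.3,  -0.4, -19.6]), array([ 78.3,   0. , -20.5])]
```

View pics/w9.png

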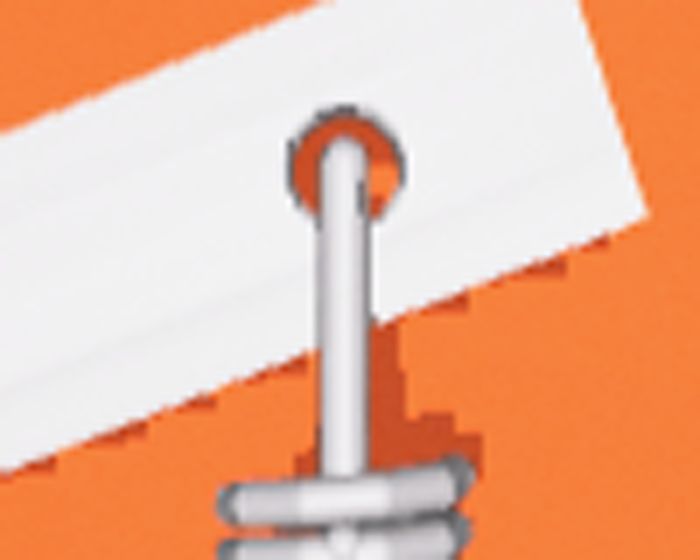

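View pics/s9.png

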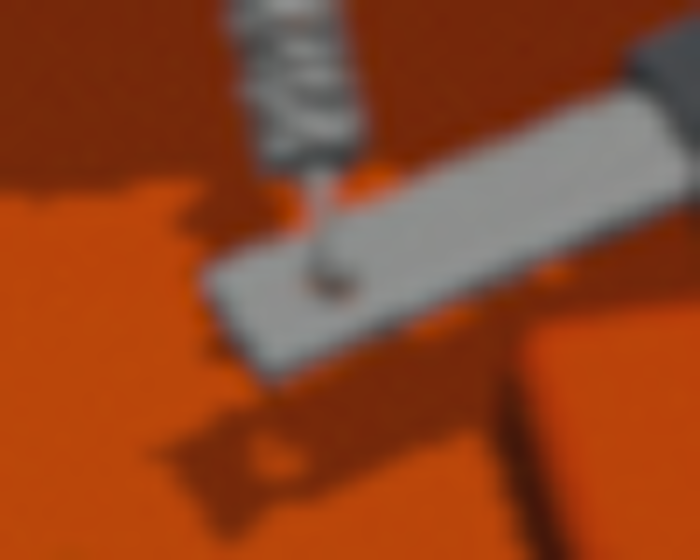

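The wrist view shows the leg through the hole at about (319,124), with no upward force. Now drawing the arm home at this height.

Call:
servo_tool(
  increments=[
    [1, [-4, 1, 0.5], 0],
    [1, [-6, 1, 0.3], 0],
    [1, [-6, 1, 0], 0],
    [1, [-6, 1, 0], 0],
    [1, [-5, 1, 0], 0],
  ],
)

```text
time_s: 10.95
position: [0.5348, 0.0725, 0.0888]
tcp_rot: [[0.996, -0.093, -0.0], [-0.093, -0.996, 0.0], [-0.0, -0.0, -1.0]]
force: [1.9, -1.6, -1.4]
opening: 0.156
```

Call:
servo_tool(
  increments=[
    [1, [0, 0, 0], 0],
    [1, [0, 0, 0], 0],
    [1, [0, 0, 0], 0],
  ],
)

```text
time_s: 11.32
position: [0.5349, 0.0728, 0.0886]
tcp_rot: [[0.996, -0.092, -0.001], [-0.092, -0.996, 0.0], [-0.001, -0.0, -1.0]]
force: [0.1, 0.3, -1.1]
opening: 0.156
```

Run:
```python
from h import *
C,im,W=shot("wrist","w10",(170,60,410,230),3.3)
s=bot.read_state();R=np.array(s["tcp_rot"]);p=np.array(s["position"]);print(s["position"],s["force"],R[:2,0])
T=(W-p)@R*1000
for v in(116,122,128,140): print([T[v,u].round(1) for u in(318,319,320)])
Cd,imd,_=shot("side","d10",(230,215,350,305),6.6)
```

```text
[0.53494911 0.07275261 0.08856566] [-0.69829134 -0.19049681 -2.01262684] [ 0.99571266 -0.09249555]
[array([ 87.9,  -0.8, -15.9]), array([ 88.1,  -0.4, -13.5]), array([91.5,  0.2, 32.2])]
[array([ 85.3,  -0.8, -19.5]), array([ 85.4,  -0.4, -18.5]), array([ 85.3,  -0. , -19.6])]
[array([ 83. ,  -0.8, -20.1]), array([ 83. ,  -0.4, -19.7]), array([ 83.,   0., -20.])]
[array([ 78.3,  -0.8, -19.7]), array([ 78.3,  -0.4, -19.8]), array([ 78.3,   0. , -19.4])]
```

View pics/w10.png

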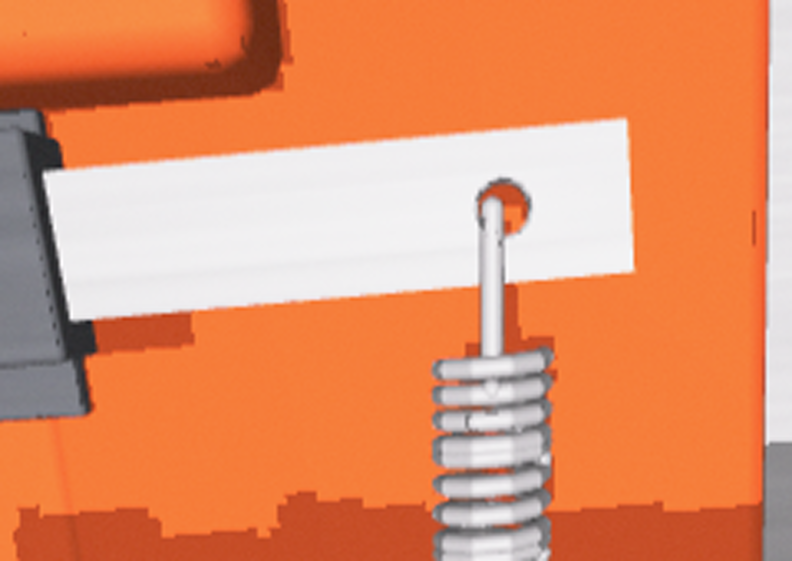

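View pics/d10.png

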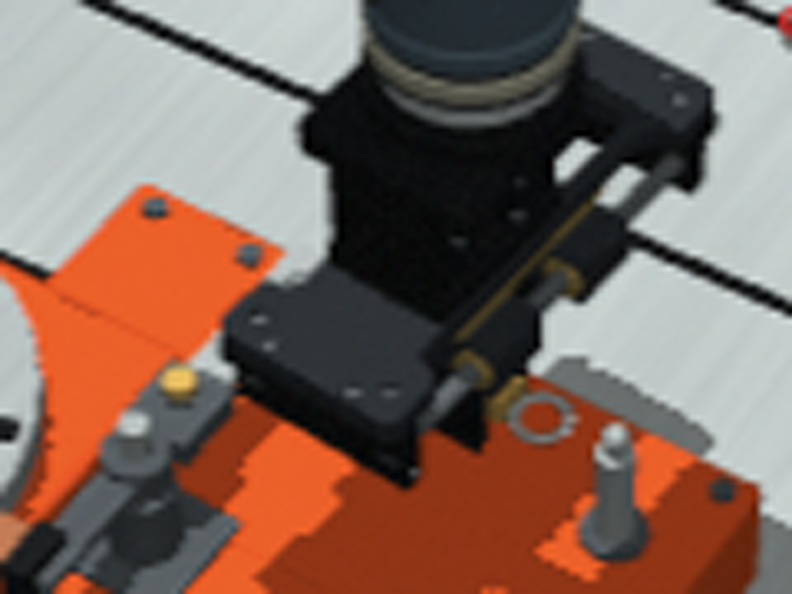

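Run:
```python
from h import *
D=cam("side")
s=bot.read_state();R=np.array(s["tcp_rot"]);p=np.array(s["position"])
im=cv2.imread("pics/d10_full.png")
cv2.imwrite("pics/d10c.png",cv2.resize(im[265:315,300:350],None,fx=12,fy=12,interpolation=cv2.INTER_CUBIC))
ef=p+R@np.array([-.028,-.0002,-.0187])
print("eyeFK",ef,proj(D,ef))
print("eye",pixz(D,311.8,277.9,ef[2]),"post",pixz(D,323.2,280.5,.1145))
for z in(.055,.103,.1145): print(proj(D,[.478,.072,z]))
C,_,W=shot("wrist","w11",(270,330,370,400),8)
print(proj(C,ef))
```

```text
eyeFK [0.50718937 0.07549536 0.1072975 ] [311.56210003 277.50707965]
eye [0.50609852 0.07623123 0.1072975 ] post [0.47635449 0.07445647 0.1145    ]
[322.77361626 295.30547474]
[323.05079792 282.64210057]
[323.11928556 279.51316137]
[319.11688003 360.10453387]
```

View pics/d10c.png

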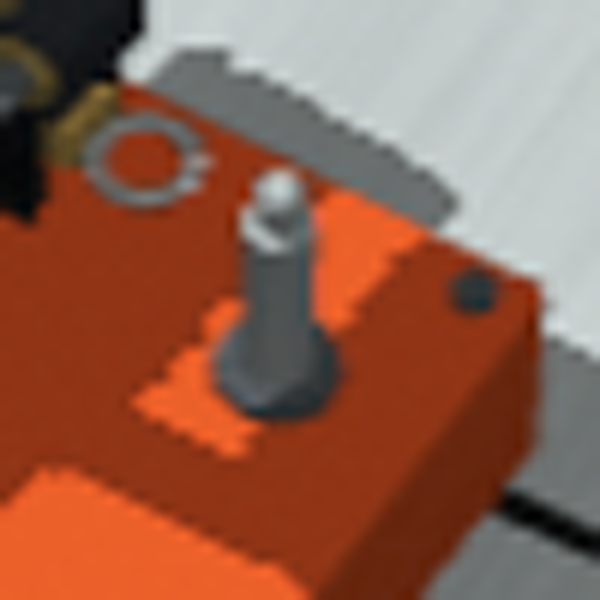

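View pics/w11.png

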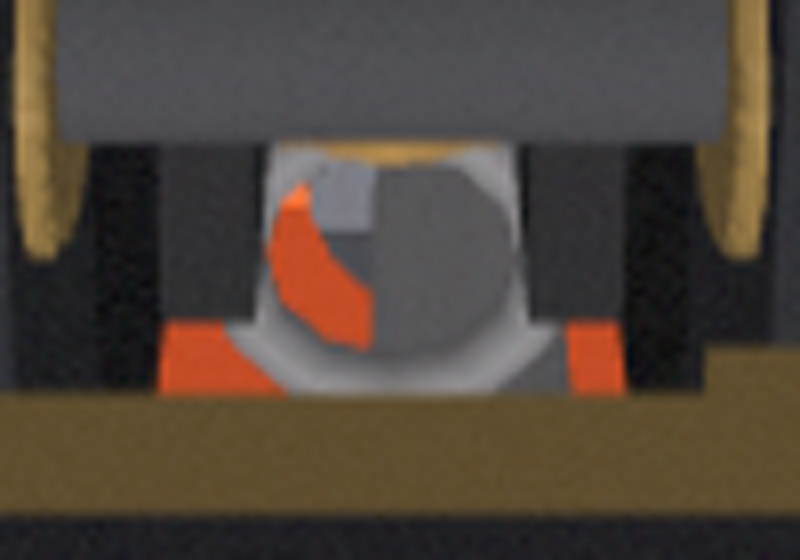

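Call:
servo_tool(
  increments=[
    [1, [-2, 2.2, 0], -0.9],
    [1, [-2, 2.2, 0], -0.8],
    [1, [-3, 0, 0], 0],
    [1, [-3, 0, 0], 0],
    [1, [0, 0, 0], 0],
  ],
)

```text
time_s: 12.1
position: [0.5259, 0.0688, 0.0891]
tcp_rot: [[0.998, -0.063, 0.002], [-0.063, -0.998, -0.0], [0.002, 0.0, -1.0]]
force: [3.5, 0.3, -1.5]
opening: 0.159
```

Call:
servo_tool(
  increments=[
    [1, [0, 0, 0], 0],
    [1, [0, 0, 0], 0],
  ],
)

```text
time_s: 12.35
position: [0.5255, 0.0688, 0.0889]
tcp_rot: [[0.998, -0.063, 0.001], [-0.063, -0.998, -0.0], [0.001, 0.0, -1.0]]
force: [4.1, -0.3, -0.7]
opening: 0.161
```

```bash
cat > chk.py <<'E'
import sys
from h import *
k=sys.argv[1]
C,im,W=shot("wrist","w"+k,(170,60,410,230),3.3)
s=bot.read_state();R=np.array(s["tcp_rot"]);p=np.array(s["position"]);print(s["time_s"],s["position"],s["force"],R[:2,0])
T=(W-p)@R*1000
# hook wire: pixels near tool y 0, z -35..-10
for v in range(60,176,4):
    q=[T[v,u] for u in range(308,334) if -35<T[v,u,2]<-6]
    if q: q=np.array(q);print(v,len(q),np.median(q,0).round(1),"wz",round((p+R@(np.median(q,0)/1000))[2],4))
    if q is not None and len(q)>20: break
cv2.imwrite(f"pics/e{k}.png",cv2.resize(im[340:390,285:355],None,fx=8,fy=8,interpolation=cv2.INTER_CUBIC))
shot("side","d"+k,(260,240,360,310),8)
E
python3 chk.py 12
```

```text
12.4 [0.52541993 0.06885241 0.0888567 ] [ 3.76644814  0.66278487 -1.25308202] [ 0.99800617 -0.06310935]
84 26 [100.2   0.2 -16.3] wz 0.1053
```

View pics/w12.png

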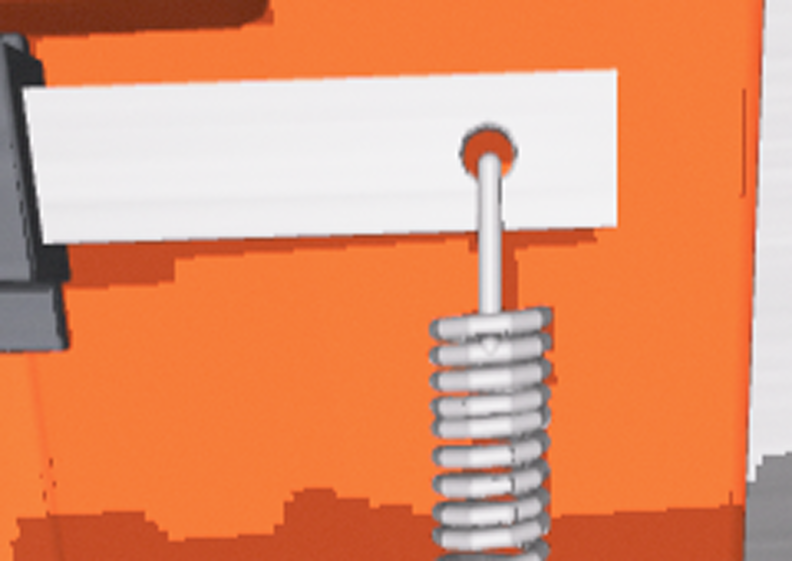

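Call:
servo_tool(
  increments=[
    [1, [0, 0, -2], 0],
    [1, [0, 0, -2], 0],
    [1, [0, 0, -2], 0],
    [1, [0, 0, -2], 0],
    [1, [0, 0, -1.5], 0],
  ],
)

```text
time_s: 13.08
position: [0.5247, 0.0689, 0.0982]
tcp_rot: [[0.998, -0.063, -0.001], [-0.063, -0.998, 0.0], [-0.001, 0.0, -1.0]]
force: [4.7, -0.1, -3.8]
opening: 0.155
```

Call:
servo_tool(
  increments=[
    [1, [0, 0, 0], 0],
    [1, [0, 0, 0], 0],
    [1, [0, 0, 0], 0],
  ],
)

```text
time_s: 13.45
position: [0.5249, 0.0689, 0.0982]
tcp_rot: [[0.998, -0.063, -0.0], [-0.063, -0.998, 0.0], [-0.0, -0.0, -1.0]]
force: [3.4, 0.1, -4.3]
opening: 0.161
```

```bash
sed -i 's/for v in range(60,176,4)/for v in range(60,176,3)/; s/range(308,334)/range(312,326)/; s/len(q)>20/len(q)>40/; s/-35<T\[v,u,2\]<-6/p[2]*1000-200<0 and .104<W[v,u,2]+(-.0)<.14 and abs(T[v,u,1])<2.6 and W[v,u,2]>.1068/' chk.py; python3 chk.py 13
```

```text
13.5 [0.52489824 0.06889836 0.09819703] [ 4.26063213  0.34283445 -4.4417706 ] [ 0.99800517 -0.06313204]
87 1 [100.1  -1.3  -8.8] wz 0.107
108 7 [ 91.6  -0.8 -10. ] wz 0.1082
111 7 [90.4 -0.8 -9.8] wz 0.108
114 7 [ 89.2  -0.8 -10.2] wz 0.1084
117 7 [ 87.9  -0.8 -10.8] wz 0.109
120 7 [ 86.7  -0.8 -11. ] wz 0.1092
123 7 [ 85.5  -0.8 -10.7] wz 0.1089
126 7 [ 84.3  -0.8 -10.9] wz 0.1091
129 6 [ 83.   -1.  -11.1] wz 0.1093
132 7 [ 81.8  -0.8 -11.6] wz 0.1098
135 7 [ 80.5  -0.8 -11.6] wz 0.1098
138 7 [ 79.3  -0.8 -11.6] wz 0.1098
141 7 [ 78.1  -0.8 -11.4] wz 0.1096
144 7 [ 76.8  -0.8 -12.5] wz 0.1107
147 7 [ 75.5  -0.8 -12.2] wz 0.1104
150 12 [ 74.4  -0.2 -18.9] wz 0.1171
153 12 [ 73.2  -0.2 -19.1] wz 0.1173
156 6 [ 72.   -1.  -18.5] wz 0.1167
159 12 [ 70.8  -0.2 -19.7] wz 0.1179
162 12 [ 69.5  -0.2 -19.3] wz 0.1175
165 12 [ 68.3  -0.2 -19. ] wz 0.1171
168 12 [ 67.1  -0.2 -19.8] wz 0.118
171 8 [ 65.8  -1.  -19.3] wz 0.1175
174 12 [ 64.7  -0.2 -20.2] wz 0.1184
```

View pics/w13.png

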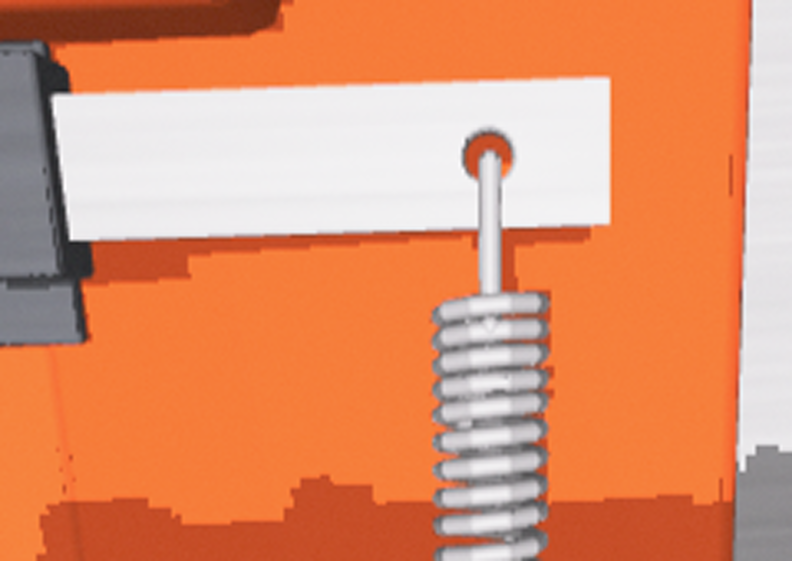

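View pics/d13.png

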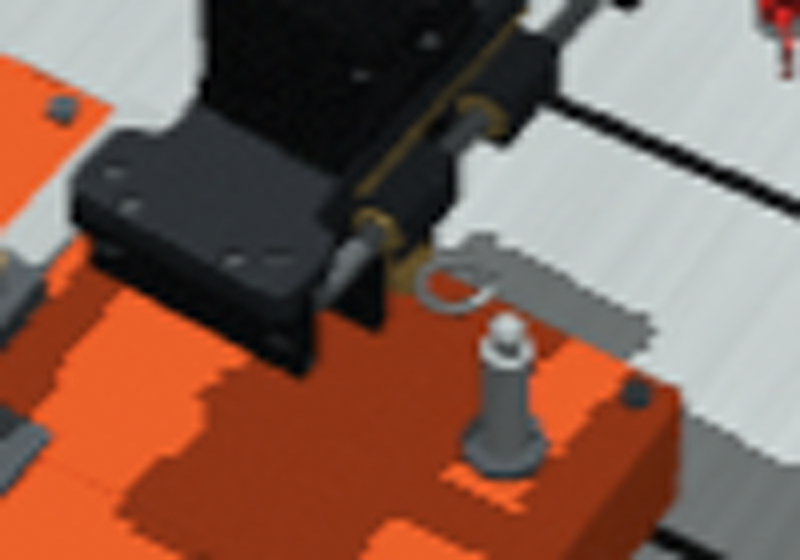

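View pics/e13.png

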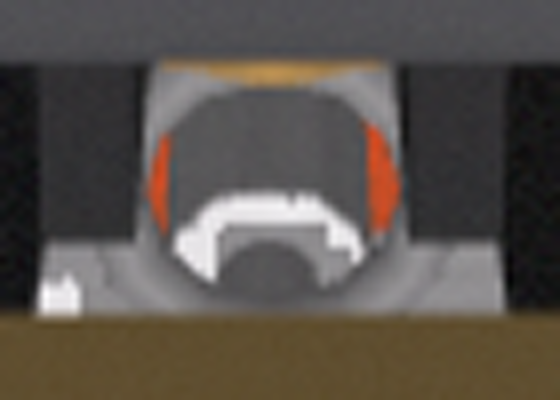

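Call:
servo_tool(
  increments=[
    [1, [0, 0, -1.2], 0],
    [1, [-3, 0, 0], 0],
    [1, [-4, -0.2, 0], 0],
    [1, [-4, -0.2, 0], 0],
    [1, [-3, -0.2, 0], 0],
  ],
)

```text
time_s: 14.18
position: [0.5132, 0.07, 0.1001]
tcp_rot: [[0.998, -0.063, 0.006], [-0.063, -0.998, -0.001], [0.006, 0.0, -1.0]]
force: [6.7, -1.5, -4.1]
opening: 0.156
```

Call:
servo_tool(
  increments=[
    [1, [-2, 0, 0], 0],
    [1, [-2, 0, 0], 0],
    [1, [0, 0, 0], 0],
    [1, [0, 0, 0], 0],
  ],
)

```text
time_s: 14.68
position: [0.5106, 0.0701, 0.1004]
tcp_rot: [[0.998, -0.063, 0.008], [-0.063, -0.998, -0.001], [0.008, 0.0, -1.0]]
force: [8.6, -0.4, -4.5]
opening: 0.155
```

```bash
python3 chk.py 14
```

```text
14.725 [0.51058369 0.0701327  0.1003537 ] [ 9.13803397 -0.31404989 -4.25607332] [ 0.9979498  -0.06349406]
72 4 [106.3  -0.4  -6.8] wz 0.108
75 7 [105.1  -0.4  -6.9] wz 0.1081
78 7 [103.8  -0.4  -7.4] wz 0.1086
81 7 [102.6  -0.4  -7.6] wz 0.1088
84 7 [101.5  -0.4  -7.3] wz 0.1085
87 7 [100.3  -0.4  -7.7] wz 0.1089
90 7 [99.  -0.4 -8.1] wz 0.1093
93 7 [97.9 -0.4 -8. ] wz 0.1091
96 7 [96.6 -0.4 -8.6] wz 0.1097
99 7 [95.5 -0.4 -8. ] wz 0.1091
102 7 [94.2 -0.4 -8.4] wz 0.1095
105 7 [93.  -0.4 -9.1] wz 0.1102
108 7 [91.7 -0.4 -9.4] wz 0.1104
111 7 [90.6 -0.4 -8.8] wz 0.1099
114 12 [ 88.8  -0.2 -15.4] wz 0.1164
117 12 [ 87.6  -0.2 -16.4] wz 0.1174
120 12 [ 86.5  -0.2 -15.4] wz 0.1165
123 12 [ 85.2  -0.2 -16.7] wz 0.1178
126 12 [ 84.1  -0.2 -16.6] wz 0.1176
129 2 [ 82.9  -2.3 -15.7] wz 0.1168
132 12 [ 81.7  -0.2 -17. ] wz 0.118
135 12 [ 80.5  -0.2 -17. ] wz 0.118
138 11 [ 79.3   0.  -16.8] wz 0.1178
141 12 [ 78.1  -0.2 -17.2] wz 0.1182
144 12 [ 76.9  -0.2 -16.5] wz 0.1175
147 3 [75.6 -1.3 -6.3] wz 0.1073
150 4 [74.2 -0.2 -6.3] wz 0.1073
156 12 [ 72.   -0.2 -18.1] wz 0.119
159 12 [ 70.8  -0.2 -18.5] wz 0.1194
162 7 [68.9 -0.4 -6.4] wz 0.1073
165 12 [ 68.3  -0.2 -18.9] wz 0.1198
168 12 [ 67.1  -0.2 -18.8] wz 0.1197
171 10 [64.9 -0.2 -6.7] wz 0.1076
174 12 [ 64.7  -0.2 -19.7] wz 0.1206
```

View pics/d14.png

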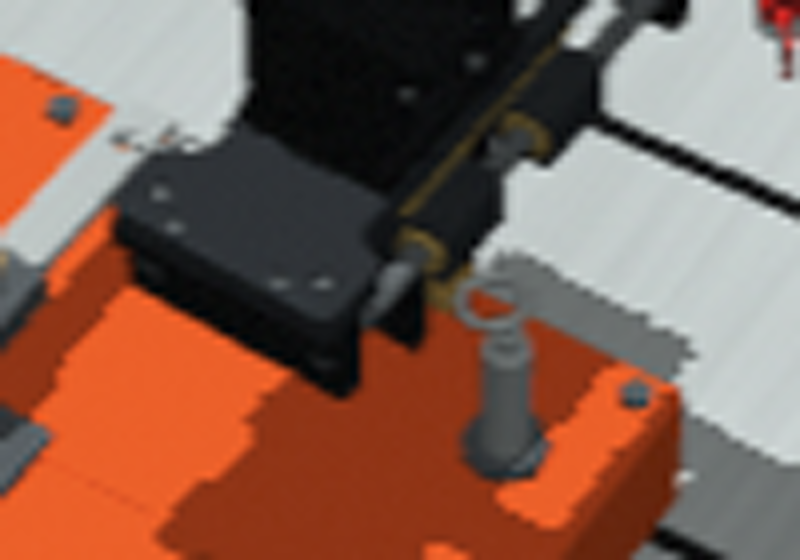

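View pics/e14.png

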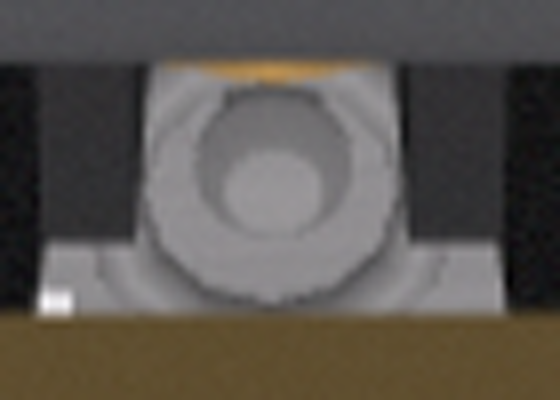

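View pics/w14.png

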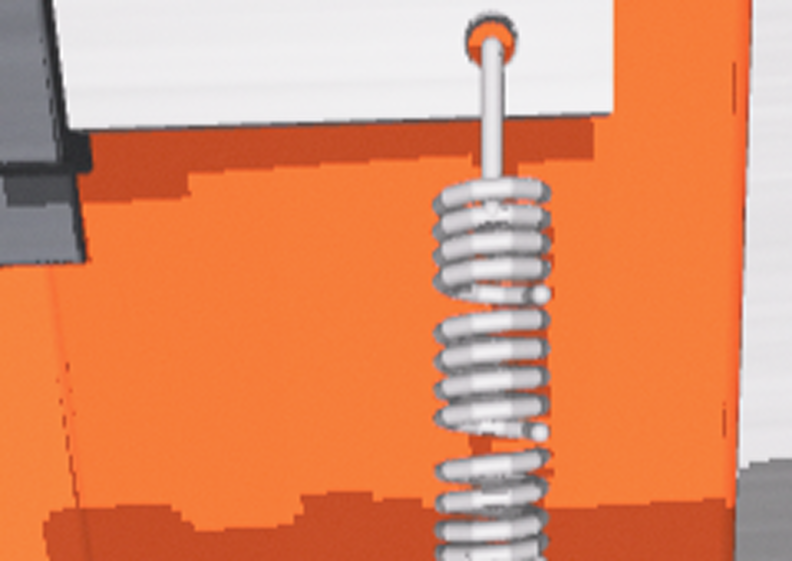

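Run:
```python
from h import *
C,im,W=shot("wrist","w15",(285,340,355,390),8)
s=bot.read_state();R=np.array(s["tcp_rot"]);p=np.array(s["position"]);print(p,s["force"],s["qvel"].round(2))
e=p+R@np.array([-.028,-.0002,-.0187]);print("eye",e,proj(C,e))
h=pixz(C,285+272/8,340+193/8,.1145);print("post",h,((h-e)@R*1000).round(2))
print(W[364,319],W[370,305],W[376,319])
D=cam("side");
h=pixz(D,260+507/8,240+335/8,.112);print(h)
print(proj(D,e),"seen",260+490/8,240+302/8)
```

```text
[0.51059393 0.0701413  0.10037183] [ 9.04782511 -0.92156784 -4.62598739] [-0.06 -0.03 -0.07  0.07 -0.05 -0.04]
eye [0.48251387 0.07213131 0.1188456 ] [319.10798627 360.14738475]
post [0.47699825 0.07252512 0.1145    ] [-5.56 -0.04  4.3 ]
[0.47714496 0.07251608 0.11459676] [3.87579771e-01 9.10148414e-02 3.99191556e-05] [0.38084104 0.0783903  0.00084304]
[0.47493736 0.07601609 0.112     ]
[321.43444399 277.58601139] seen 321.25 277.75
```

View pics/w15.png

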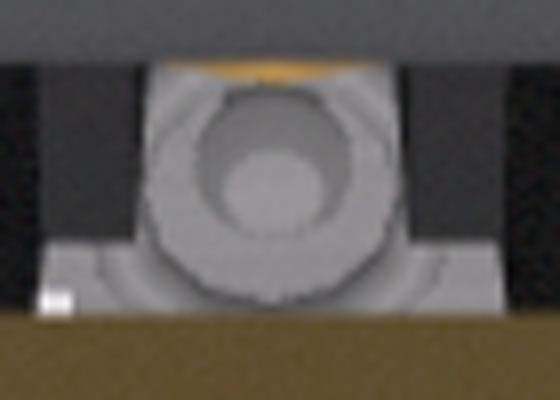

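Call:
servo_tool(
  increments=[
    [1, [-2, 0, 0], 0],
    [1, [-2, 0, 0], 0],
    [1, [-2, 0, 0], 0],
    [1, [0, 0, 0], 0],
    [1, [0, 0, 0], 0],
  ],
)

```text
time_s: 15.45
position: [0.5059, 0.0704, 0.1006]
tcp_rot: [[0.998, -0.064, 0.011], [-0.064, -0.998, -0.001], [0.011, 0.0, -1.0]]
force: [10.7, -0.7, -4.4]
opening: 0.155
```

Run:
```python
from h import *
C,im,W=shot("wrist","w16",(285,340,355,390),8)
s=bot.read_state();R=np.array(s["tcp_rot"]);p=np.array(s["position"]);print(p,s["force"],R.round(3)[0])
e=p+R@np.array([-.028,-.0002,-.0187]);print("eye",e,proj(C,e),proj(C,[.477,.0725,.1145]))
for v in(352,356,360,364): print(W[v,319])
shot("side","d16",(260,240,360,310),8)
```

```text
[0.50593135 0.07040276 0.10065444] [ 9.82686837 -0.64245479 -4.47161804] [ 0.998 -0.063  0.011]
eye [0.47779929 0.07239698 0.11904846] [319.1398301  360.13255099] [319.02300714 356.06514772]
[0.48080031 0.07227712 0.11653195]
[0.47722279 0.07249839 0.11476317]
[0.47520407 0.07262518 0.11528857]
[3.88888009e-01 7.78718427e-02 4.73750832e-05]
```

View pics/w16.png

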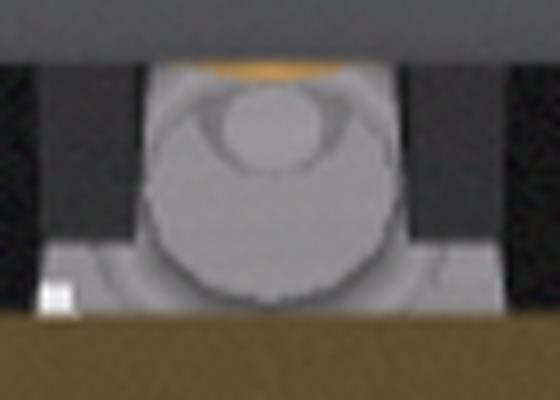

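View pics/d16.png

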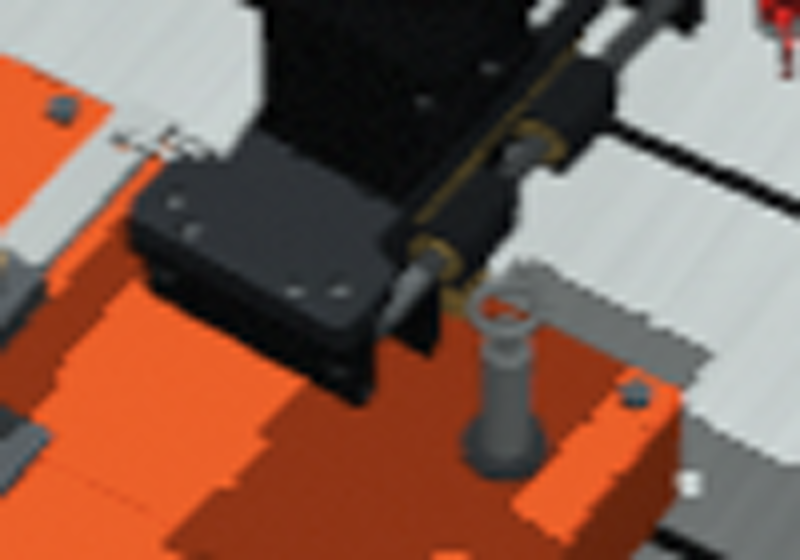

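Call:
servo_tool(
  increments=[
    [1, [-0.8, 0, 1], 0],
    [1, [0, 0, 2], 0],
    [1, [0, 0, 2], 0],
    [1, [0, 0, 1], 0],
    [1, [0, 0, 0], 0],
  ],
)

```text
time_s: 16.18
position: [0.506, 0.0704, 0.095]
tcp_rot: [[0.998, -0.064, 0.013], [-0.064, -0.998, -0.001], [0.013, 0.0, -1.0]]
force: [10.4, -1.2, -3.6]
opening: 0.159
```

Run:
```python
from h import *
C,im,W=shot("wrist","w17",(285,340,355,390),8)
s=bot.read_state();R=np.array(s["tcp_rot"]);p=np.array(s["position"]);print(p,s["force"],R.round(3)[0])
e=p+R@np.array([-.028,-.0002,-.0187]);print("eye",e,proj(C,e),proj(C,[.477,.0725,.1145]))
for v in(352,356,360,364): print(W[v,319])
shot("side","d17",(260,240,360,310),8)
```

```text
[0.50605943 0.07035445 0.09509856] [10.10406515  0.4601099  -2.32668409] [ 0.998 -0.064  0.013]
eye [0.47788747 0.07235354 0.11343089] [319.15913146 360.17665947] [318.98211446 363.02626997]
[0.48172521 0.07219244 0.11211228]
[0.48120537 0.0722283  0.11471571]
[0.4788573  0.07237504 0.11464691]
[0.47650401 0.07252213 0.11459792]
```

View pics/w17.png

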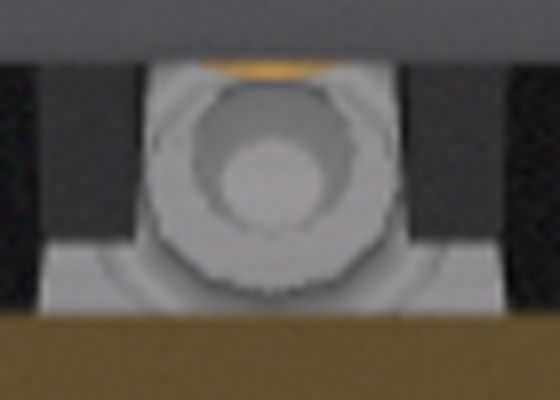

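View pics/d17.png

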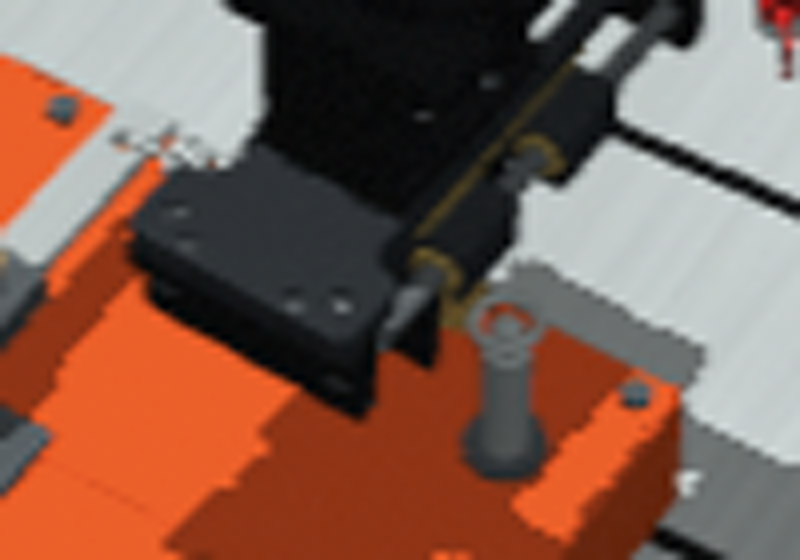

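Call:
servo_tool(
  increments=[
    [1, [-0.3, 0, 2], 0],
    [1, [0, 0, 2], 0],
    [1, [0, 0, 2], 0],
    [1, [0, 0, 0.5], 0],
    [1, [0, 0, 0], 0],
  ],
)

```text
time_s: 16.9
position: [0.5066, 0.0703, 0.0891]
tcp_rot: [[0.998, -0.063, 0.015], [-0.063, -0.998, -0.001], [0.015, 0.0, -1.0]]
force: [10.2, -0.5, -0.1]
opening: 0.158
```

```bash
python3 - <<'E'
from h import *
C,im,W=shot("wrist","w18",(285,340,355,390),8)
s=bot.read_state();R=np.array(s["tcp_rot"]);p=np.array(s["position"]);print(p,s["force"],R.round(3)[0])
e=p+R@np.array([-.028,-.0002,-.0187]);print("eye",e,proj(C,e),proj(C,[.477,.0725,.1145]))
shot("side","d18",(260,240,360,310),8)
E
python3 chk.py 19 | head -8
```

```text
[0.50667026 0.07033511 0.08913952] [10.0080251  -0.67918247  1.57659863] [ 0.998 -0.064  0.015]
eye [0.4784571  0.07233604 0.10740819] [319.12702296 360.12689455] [319.00166154 371.69691133]
17.05 [0.50663705 0.07032403 0.08913117] [ 9.39034551 -0.46223595  0.76433569] [ 0.99786716 -0.06346969]
60 8 [108.6  -0.6 -17.2] wz 0.108
63 8 [107.6  -0.6 -17.1] wz 0.1079
66 8 [106.4  -0.6 -17.5] wz 0.1083
69 8 [105.4  -0.6 -17.4] wz 0.1081
72 8 [104.3  -0.6 -17.5] wz 0.1083
75 7 [103.2  -0.4 -17.5] wz 0.1082
78 7 [102.1  -0.8 -17.4] wz 0.1081
```

View pics/w18.png

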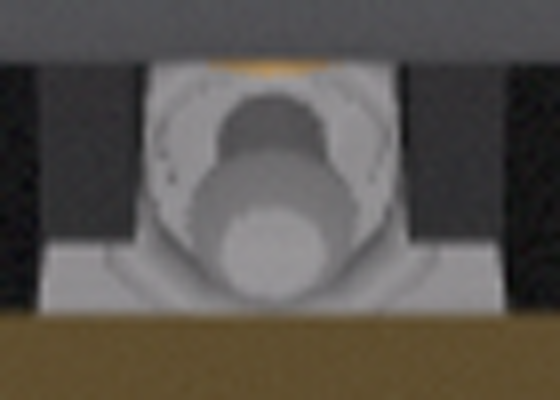

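View pics/d18.png

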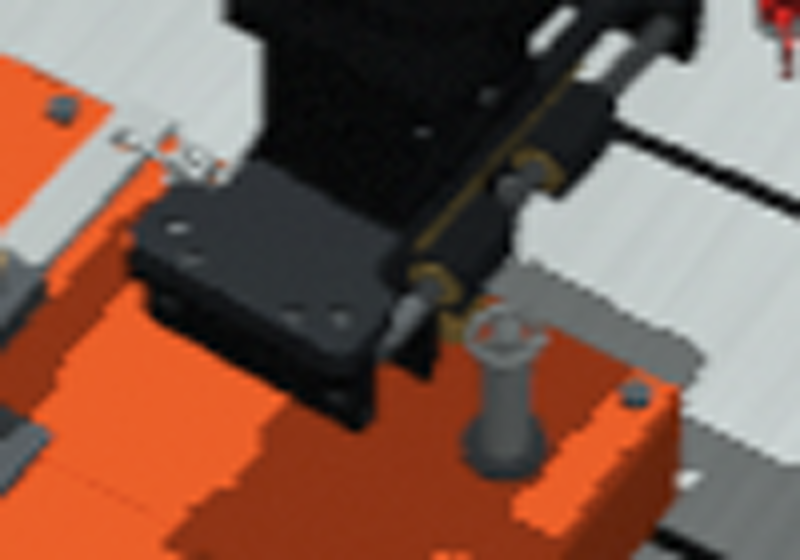

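View pics/w19.png

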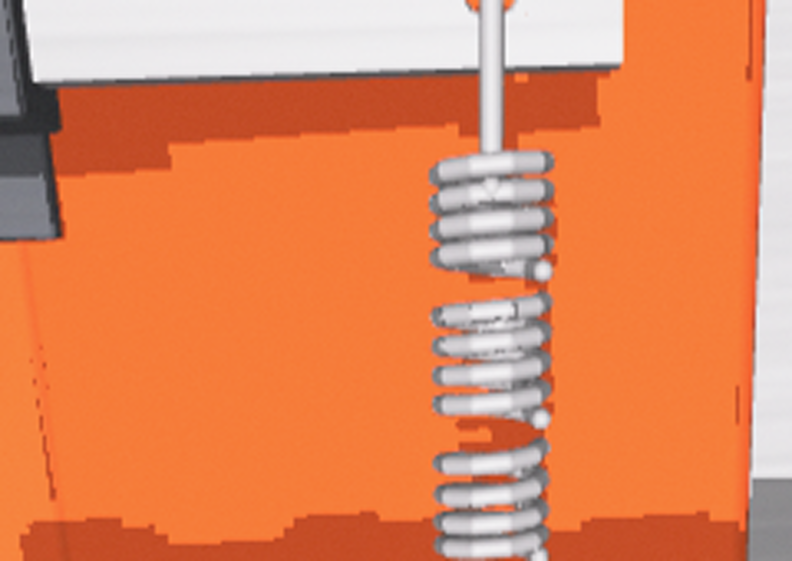

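Call:
servo_tool(
  increments=[
    [1, [1, 0, 0.3], 0],
    [1, [1, 0, 0.2], 0],
    [1, [1, 0, 0], 0],
    [1, [1, 0, 0], 0],
    [1, [0, 0, 0], 0],
  ],
)

```text
time_s: 17.73
position: [0.51, 0.0701, 0.0886]
tcp_rot: [[0.998, -0.064, 0.014], [-0.064, -0.998, -0.001], [0.014, 0.0, -1.0]]
force: [8.8, -0.4, 0.1]
opening: 0.154
```

Call:
servo_tool(
  increments=[
    [1, [1, 0, 0], 0],
    [1, [1, 0, 0], 0],
    [1, [0, 0, 0], 0],
    [1, [0, 0, 0], 0],
  ],
)

```text
time_s: 18.23
position: [0.5105, 0.0701, 0.0884]
tcp_rot: [[0.998, -0.063, 0.011], [-0.063, -0.998, -0.001], [0.011, 0.0, -1.0]]
force: [7.2, -0.2, 1.7]
opening: 0.157
```

Call:
servo_tool(
  increments=[
    [1, [1, 0, 0], 0],
    [1, [1, 0, 0], 0],
    [1, [1, 0, 0], 0],
    [1, [1, 0, 0], 0],
    [1, [0, 0, 0], 0],
  ],
)

```text
time_s: 18.85
position: [0.5106, 0.0703, 0.0868]
tcp_rot: [[0.998, -0.063, 0.002], [-0.063, -0.998, -0.0], [0.002, 0.0, -1.0]]
force: [4.9, -1.2, 4.3]
opening: 0.157
```

Call:
servo_tool(
  increments=[
    [1, [0.5, 0, 0], 0],
    [1, [0.5, 0, 0], 0],
    [1, [0, 0, 0], 0],
  ],
)

```text
time_s: 19.23
position: [0.5106, 0.0703, 0.0864]
tcp_rot: [[0.998, -0.063, -0.001], [-0.063, -0.998, -0.0], [-0.001, 0.0, -1.0]]
force: [4.0, -2.2, 4.9]
opening: 0.156
```

Call:
servo_tool(
  increments=[
    [1, [0.7, 0, -0.6], 0],
    [1, [0.7, 0, -0.6], 0],
    [1, [0.6, 0, -0.4], 0],
    [1, [0, 0, 0], 0],
    [1, [0, 0, 0], 0],
  ],
)

```text
time_s: 19.85
position: [0.5107, 0.0704, 0.0873]
tcp_rot: [[0.998, -0.063, -0.005], [-0.063, -0.998, 0.0], [-0.005, 0.0, -1.0]]
force: [-1.6, -2.1, -2.4]
opening: 0.158
```

Run:
```python
from h import *
C,im,W=shot("wrist","w20",(285,340,355,390),8)
s=bot.read_state();R=np.array(s["tcp_rot"]);p=np.array(s["position"]);print(p,s["force"],R.round(3)[0])
e=p+R@np.array([-.028,-.0002,-.0187]);print("eye",e)
shot("side","d20",(260,240,360,310),8)
```

```text
[0.51075344 0.070363   0.08731606] [-1.87462137 -2.06643645 -2.24907858] [ 0.998 -0.063 -0.005]
eye [0.48290987 0.07231961 0.10614788]
```

View pics/w20.png

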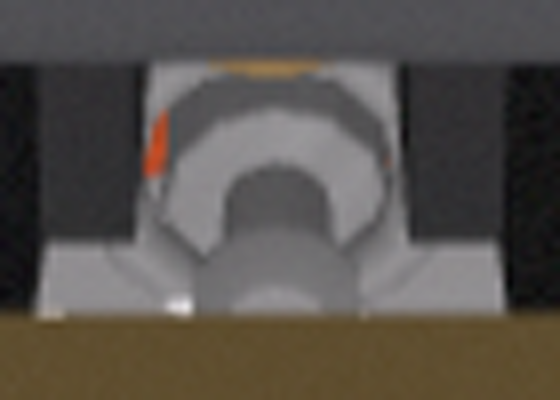

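Call:
servo_tool(
  increments=[
    [0.7, [-0.3, 0, 0], 0],
    [0.6, [0, 0, 0], 0],
    [0.6, [0, 0, 0], 0],
    [0.6, [0, 0, 0], 0],
    [0.6, [0, 0, 0], 0],
  ],
)

```text
time_s: 20.58
position: [0.5127, 0.0703, 0.0881]
tcp_rot: [[0.998, -0.063, 0.0], [-0.063, -0.998, 0.0], [0.0, -0.0, -1.0]]
force: [-0.3, -0.0, 1.6]
opening: 0.399
```

Run:
```python
from h import *
C,im,W=shot("wrist","w21")
s=bot.read_state();print(s["position"],s["force"],s["opening"])
shot("side","d21",(260,240,360,310),8)
```

```text
[0.5126658  0.07030306 0.08809796] [-0.00328347  0.30335628  0.09470821] 0.3975984429640889
```

View pics/w21.png

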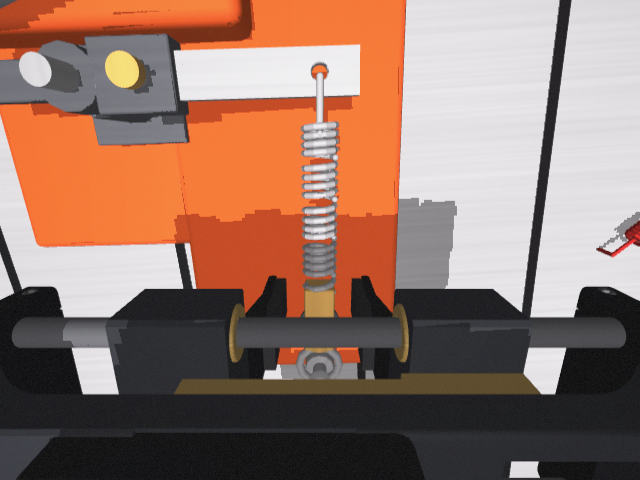

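View pics/d21.png

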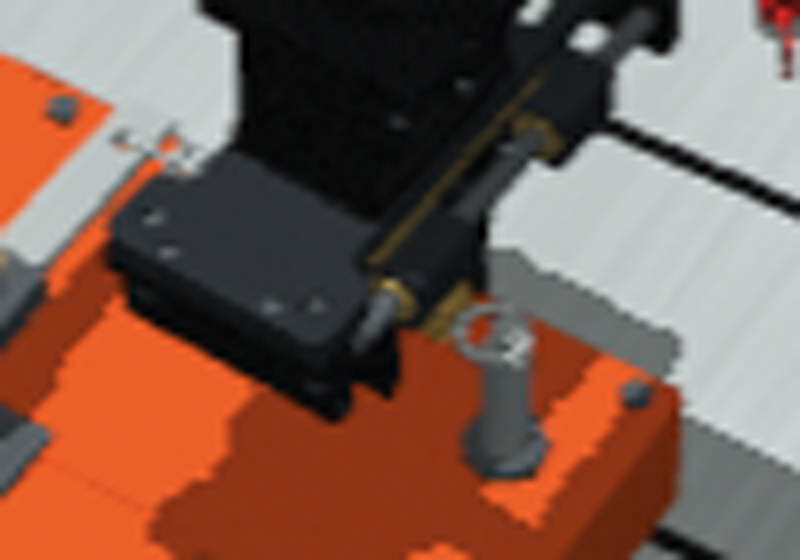

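Released; the spring holds its place, with the eye round the neck at wrist (319,362) and the hook in the hole at (319,72). Retracting straight up.

Call:
servo_tool(
  increments=[
    [0.6, [0, 0, -10], 0],
    [0.6, [0, 0, -25], 0],
    [0.6, [0, 0, -40], 0],
    [0.6, [-10, 0, -40], 0],
    [0.6, [-40, 0, -10], 0],
  ],
)

```text
time_s: 21.3
position: [0.4665, 0.0729, 0.2166]
tcp_rot: [[0.998, -0.063, 0.01], [-0.063, -0.998, -0.001], [0.01, 0.0, -1.0]]
force: [-0.7, 0.0, 0.4]
opening: 0.402
```

Call:
servo_tool(
  increments=[
    [0.6, [-25, 0, 0], 0],
    [0.6, [0, 0, 0], 0],
    [0.6, [0, 0, 0], 0],
    [0.6, [0, 0, 0], 0],
  ],
)

```text
time_s: 21.8
position: [0.4392, 0.0748, 0.2131]
tcp_rot: [[0.998, -0.063, 0.001], [-0.063, -0.998, -0.0], [0.001, 0.0, -1.0]]
force: [0.7, 0.1, -1.0]
opening: 0.399
```

Run:
```python
from h import *
C,im,W=shot("wrist","w22")
s=bot.read_state();print(s["time_s"],s["position"],s["force"],s["opening"])
np.save("pics/w22W.npy",W)
shot("side","d22",(220,230,360,320),5.7)
shot("scene","s22",(330,180,470,290),5.5)
```

```text
21.85 [0.43894422 0.07482706 0.21298699] [-0.46053285 -0.57112712 -0.05221827] 0.3977443317599472
```

View pics/w22.png

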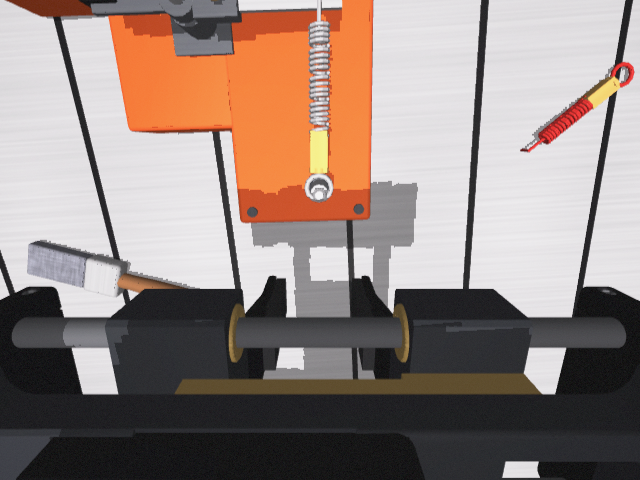

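View pics/d22.png

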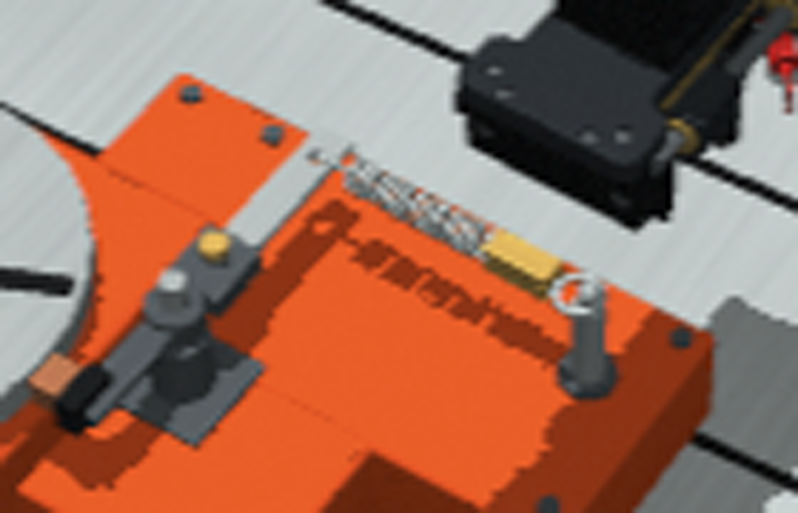

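Run:
```python
from h import *
W=np.load("pics/w22W.npy")
for n,(u,v) in dict(ring_l=(308,188),ring_r=(331,188),head=(319,192),plug=(319,150),coil=(319,60),wire=(319,10),bar=(300,3)).items(): print(n,W[v-1:v+2,u-1:u+2].reshape(-1,3)[:, 2].round(4), W[v,u].round(4))
im=cv2.imread("pics/w22_full.png");cv2.imwrite("pics/w22c.png",cv2.resize(im[170:210,290:350],None,fx=10,fy=10,interpolation=2))
```

```text
ring_l [0.1077 0.1083 0.0595 0.1093 0.1083 0.0593 0.1071 0.1075 0.1059] [0.4827 0.0811 0.1083]
ring_r [0.1073 0.1075 0.109  0.1069 0.108  0.1077 0.1072 0.1084 0.1082] [0.4815 0.0627 0.108 ]
head [0.1152 0.1144 0.1152 0.1147 0.1153 0.1147 0.1147 0.1143 0.1149] [0.4799 0.0724 0.1153]
plug [0.1145 0.1136 0.1114 0.1138 0.1131 0.1122 0.112  0.1136 0.1125] [0.5116 0.0705 0.1131]
coil [0.1141 0.1151 0.1127 0.114  0.1144 0.1135 0.114  0.1139 0.1153] [0.573  0.0666 0.1144]
wire [0.1078 0.1084 0.1068 0.1078 0.1079 0.1093 0.1078 0.1082 0.1077] [0.6057 0.0646 0.1079]
bar [0.1037 0.1042 0.1051 0.1053 0.1031 0.1058 0.1049 0.1047 0.1054] [0.6125 0.0776 0.1031]
```

View pics/w22c.png

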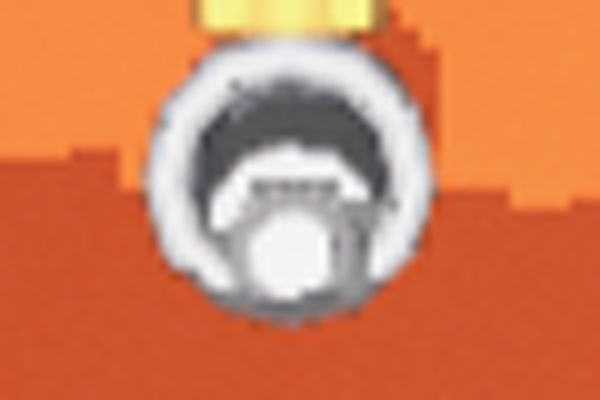

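View pics/s22.png

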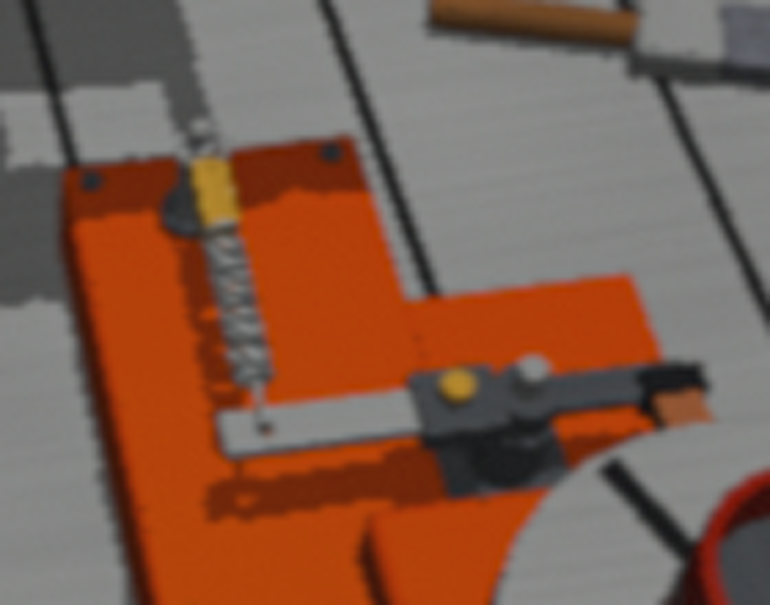

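```bash
python3 -c "
from rig import bot
print(bot.hand_in())"
```

```text
the job is handed in; nothing more can be done
None
```

The spring is fitted and the job is handed in. I lowered its hook through the draw-bar hole, drew the arm home and stretched the spring. I then lifted the eye over the post head, lowered it into the groove and released it. That took about 22 s of robot time, with about 10.7 N at the wrist while stretched. The hand-in gave no verdict.

The last pictures and readings before hand-in showed:
- **Eye:** it sits round the post neck under the head, with its centre about 106 mm high and about 4.5 mm from the post axis, towards the hook.
- **Hook:** the wire by the bend lies on the bar at a centre height of about 106.5 mm, with the leg through the hole.
- **Spring and brush:** by estimate from the arm and camera readings, the stretch is about 22 mm. By eye, the brush is on the table rim.
- **Gripper and bench:** the gripper is clear. The wire brush and the red look-alike looked undisturbed in the last views. I did not measure any bystander again at the end, and the paste tin and pipe offcut were out of those views.

Three things disagreed along the way:
- The fixed cameras differed by 2–4 mm on the post and hole, so I relied on the wrist camera.
- The arm gave a few millimetres under the spring load, which I corrected as it went.
- While easing the load onto the post, the eye briefly pressed on the shank top with about 6 N, and I raised it again.

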